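# Tip the front row of blanks into the catch box

### The job

Fetch the plywood catch box by its tab and stand it on the bench in front of the tipping-tray stand, slid in lengthwise and centred under the tray's lip until it is close against the stand. Lift the tray's handle so that the two blanks of the front row, and only those, roll over the lip into the box, then lower the tray to level without letting it drop. The other four blanks stay in their rows; leave the cork block and the masking tape where they are.

Things in the scene. Friction and masses are not known exactly. Their poses are not given: they have to be found in the camera images.
- stand: Fixed wooden stand of the tipping tray, on the right-hand bench: base 115 mm deep (x -15 to +100), 196 mm wide, two cheeks carrying the tray's hinge. Origin on the bench under the middle of the hinge; x points from the tray's lip (-x) to its handle (+x), y along the hinge, z up. Front faces lie at x = -15 mm. Heights over the bench: cheeks 94, walls of the level tray 106, handle 143 mm.
- stand_front (a point): Foot of the middle of the stand's front face, on the bench, axes as the stand's. Catch box: long side against this face or up to 10 mm short of it, its centre 35 to 45 mm from here along -x, within 6 mm sideways. The tray's nose overhangs this face by 13 mm (15 at most while tilting), its underside 76 mm above the bench when level, 57 mm at 0.7 rad, so the box is set down farther out and slid in beneath.
- tray (a joint): Tilt of the tray about its hinge, rad: 0 level (its stop, where it starts), growing as the handle is lifted, up to 1.2. The hinge is free, lightly damped: the tray (0.45 kg, about 2 to 3 N at the handle) falls back to level by its weight. A blank rolls over the low front lip at about 0.5 rad and over a high rib at about 0.9 rad.
- tray_pivot (a point): Middle of the hinge line, 76 mm over the stand's origin; turns with the tray (axes as the stand's when level). Dark wood tray, x -28 to +88 mm, 164 mm wide, floor top at z = +8, walls 22 mm above the floor, divider 20 mm wide and 18 high between two lanes. Brass bars across the floor: front lip 1.8 mm high at x = -20, ribs 6.5 mm high at x = +14 and +48.
- tray_handle (a point): Centre of the tray's handle: round wooden bar 14 mm thick along the hinge direction, 90 mm clear between its two posts, behind the back wall. At x = +140, z = +60 mm from tray_pivot on the tray (136 mm over the bench when level); it moves on an arc of 152 mm radius about the hinge, up and toward the lip. A grip from above can stay upright while the round bar turns in it.
- catch_box: Loose open plywood box, 70 x 184 mm (x, y), 42 mm high, walls and floor 5 mm, about 0.25 kg, with a low cross partition and an upright grip tab at its centre. Origin at the centre of its underside; z up. Same after a half turn. Starts empty on the left-hand table (top at z = 0 too).
- box_tab (a point): Grip point on the catch box's centre tab, 73 mm above the box's underside. The tab is 12 mm thick (along the box's y) and 28 mm wide (x), its top 93 mm above the underside; 51 mm of it stands above the box's walls. It is midway over the box's weight.
- cork_block: Bystander: brown cork sanding block 62 x 105 x 34 mm behind and to the left of the stand; origin at the centre of its underside.
- masking_tape: Bystander: roll of masking tape, 96 mm across, 25 mm high, lying near the box's start; origin at the centre of its underside.
- front_l: Loose turned limewood blank, 28 mm thick, 60 mm long, round ends, 30 g, lying across the tray in the front row, left-hand lane (stand's +y side); origin at its centre (its axes turn as it rolls, its y axis runs along it). At first near x = -7, y = 43, z = +22 mm from tray_pivot.
- front_r: Loose turned limewood blank, 28 mm thick, 60 mm long, round ends, 30 g, lying across the tray in the front row, right-hand lane (stand's -y side); origin at its centre (its axes turn as it rolls, its y axis runs along it). At first near x = -7, y = -43, z = +22 mm from tray_pivot.
- middle_l: Loose turned limewood blank, 28 mm thick, 60 mm long, round ends, 30 g, lying across the tray in the middle row, left-hand lane (stand's +y side); origin at its centre (its axes turn as it rolls, its y axis runs along it). At first near x = 31, y = 43, z = +22 mm from tray_pivot.
- middle_r: Loose turned limewood blank, 28 mm thick, 60 mm long, round ends, 30 g, lying across the tray in the middle row, right-hand lane (stand's -y side); origin at its centre (its axes turn as it rolls, its y axis runs along it). At first near x = 31, y = -43, z = +22 mm from tray_pivot.
- back_l: Loose turned limewood blank, 28 mm thick, 60 mm long, round ends, 30 g, lying across the tray in the back row, left-hand lane (stand's +y side); origin at its centre (its axes turn as it rolls, its y axis runs along it). At first near x = 64, y = 43, z = +22 mm from tray_pivot.
- back_r: Loose turned limewood blank, 28 mm thick, 60 mm long, round ends, 30 g, lying across the tray in the back row, right-hand lane (stand's -y side); origin at its centre (its axes turn as it rolls, its y axis runs along it). At first near x = 64, y = -43, z = +22 mm from tray_pivot.

How it is judged:
By the outcome, as a careful person would: the job done as asked, in the order asked, and still so for the second after the job is handed in, with the robot touching nothing.
It also fails if it takes over 67 s, if anything falls off the work surface, if the arm or the gripper's body presses on something with over 40 N, if the wrist force passes 120 N, or if a joint passes its speed limit or range.

### The arm

A 6-joint arm with a two-finger parallel gripper is mounted at the origin on a cart in front of the work surface, level with it; the furniture and walls round the work are solid. World frame = base frame: x ahead of the robot, y to its left, z up, the work surface at z = 0. Lengths are in m, angles in degrees, forces in N, time in s.
With the tool pointing down it reaches from about 0.375 to 0.9 m from the base axis. Payload 3.1 kg.
Tool frame: the origin (TCP) lies midway between the tips of the shut fingers; the grasp point (between the pads) lies env.pinch_z behind it (env.pinch_z is the distance from the TCP to the grasp point, in m); y points along the fingers, z is the direction in which the jaws open and shut, and the axes are right-handed (so a half turn about y gives the same grasp; the last joint's range is limited). The gripper opens to 87 mm and grips with 3 to 60 N. Pads are 19 mm wide; open, the fingers measure 117 mm over their backs; the gripper's body (75 mm by 190 mm) begins 51 mm behind the grasp point.
Start: joints at [-85.571, 30.224, 82.088, -0, 67.689, -10.227], TCP at [0.158, -0.605, 0.223] pointing down, gripper open.
Joint ranges: [-176.69, 176.69], [-43.24, 126.21], [12.49, 139.97], [-82, 262], [0, 151.66], [-163.58, 163.58]. Speed limits (degrees/s): [159.86, 159.86, 180, 180, 180, 180].

### API

Orientations are given as a 3x3 rotation matrix whose columns are the frame's x, y, z axes.
In Python, from bench import env gives the robot as it stands.
- The arm moves only by the shell command python3 -m crank 'ROWS' [FORCE]. ROWS is JSON, a list of rows, each a list of 3 entries, a list of its own where there are three numbers: the shift along the tool's x, y, z in m, then the turn, a rotation vector about the tool's x, y, z in degrees, then the closure, from 0 (fully open) to 1 (shut). In form: [[[tx, ty, tz], [rx, ry, rz], fingers], ...]. A call has 1 to 5 rows; each row is the pose to reach, as a shift and turn from the pose commanded when the call began, along the tool's axes at that moment; what a row does not reach only later rows make up. A row lasts 1/12 s, in which the tool goes at most 41.7 mm and 7.16 degrees, less where a joint would pass 70% of its speed; a pose out of reach is approached as far as the arm can. A call with a gripper value outside its range is refused whole. The fingers move at their own pace and stop on an object; FORCE is the grip in N (left out, the last holds). Time passes only in rows, so rows that repeat a pose let the fingers close. It gives the time, the measured TCP pose, the force and the opening at its end, in the units of the state.
- env.get_obs(): the state, without advancing time (a new reading comes with each control period).
- env.read_camera(name): name is "side" or "top" or "wrist"; returns a dict with "img" (480x640x3 uint8, blue, green, red), "z_map" (480x640 float32, m along the optical axis (not along the pixel's ray), 0 where there is no reading), "K" (3x3 intrinsics, pixels), "position" and "rotation" of the camera in the world. Camera axes: x right, y up, looking along -z (the intrinsics and any distortion apply to the point x, -y, -z); pixel columns grow to the right and rows downward; lengths in m; the calibration is good to about 2 mm. A picture is of the moment at which its call begins.
- env.close_job(): hands the job in, once; it reports no verdict.
Trained networks look in a picture, given as the dict that the camera call returned (one of the last four; its "shot" number tells which), for a name from the list of things; names that differ only in an ending like _2 or _b are one class to them, and where a whole thing is asked for, a point or a joint stands for the part that bears it (a point fixed in the world has none). Each returns a list of dicts, best first, with "confidence" (0 to 1); they miss things now and then, are a little off and sometimes report something else, mostly with a low value. They report only what shows in the picture. A call takes as long as a camera call.
- env.boxes_of(thing, picture): "box" ([left, top, right, bottom] in pixels, round what is visible of it).
- env.pinpoint(thing, picture): "uv" ([column, row] in pixels: a listed point, or the origin of a listed thing).
The state is a dict: "t": time; "joint_positions": joint angles; "dq": joint speeds; "joint_efforts": joint torques, N m; "position": TCP position; "ee_rot": TCP orientation; "ft_force": force on the tool from outside, world axes, zero at the start; "ft_torque": the same for the moment, N m; "grip_width": finger opening in m.
Only numpy, scipy, OpenCV 4.12 (cv2) and the standard library are available. Lean on these libraries where they do the work, as an engineer would, in place of code of your own. Each camera call takes 0.05 s, during which the arm holds its last target.

## Working session

There is one attempt and no reset: what is moved stays moved. The work goes in short steps, Python scripts to look and compute and a shell command to move; the robot and the scene stay as the last step left them, time stands still between calls to the robot, and variables do not carry over. Pictures are saved under pics/ and viewed, and the job is handed in when it is done.

```bash
mkdir -p pics; ls; python3 - <<'E'
from bench import env
import cv2
print(env.get_obs(), env.pinch_z)
for n in ["side","top","wrist"]:
    p=env.read_camera(n); cv2.imwrite(f"pics/{n}0.png",p["img"])
    print(n,p["position"],p["K"].tolist(),p["rotation"])
    for t in ["stand","tray_handle","tray_pivot","stand_front","catch_box","box_tab","cork_block","masking_tape","front_l"]:
        try: r=env.pinpoint(t,p)
        except Exception as e: r=e; print(t,r);continue
        print(t,[(x["uv"],x["confidence"]) for x in r[:3]])
E
```

```text
pics
{'t': 0.0, 'joint_positions': array([-8.55727886e+01,  3.02779181e+01,  8.21560841e+01, -1.03295650e-03,
        6.76891455e+01, -1.02261495e+01]), 'dq': array([ 0.00506818, -0.06958023, -0.01051796, -0.03496223, -0.00765488,
        0.05943299]), 'joint_efforts': array([ 8.84348683e-04, -4.40039313e+01, -1.76589757e+01,  6.33105473e-02,
        5.79586742e-02, -1.57627924e-04]), 'position': array([ 0.1580849 , -0.60392234,  0.22158455]), 'ee_rot': array([[-9.67472290e-01, -1.82541388e-04,  2.52976943e-01],
       [-2.52976746e-01,  2.14163008e-03, -9.67469989e-01],
       [-3.65179716e-04, -9.99997690e-01, -2.11814648e-03]]), 'ft_force': array([ 0.3899599 ,  0.09743927, -0.17231141]), 'ft_torque': array([-0.01119933,  0.01756906,  0.03483381]), 'grip_width': 0.08696435167505101} 0.0187
side [0.0575824  0.74165467 0.48974881] [[452.50323965418374, 0.0, 314.7797244223865], [0.0, 452.50323965418374, 247.11923053755933], [0.0, 0.0, 1.0]] [[-0.84187941  0.21744877 -0.4939181 ]
 [-0.53937234 -0.30886312  0.78337798]
 [ 0.01779149  0.92591555  0.37731136]]
stand [([389.8, 269.9], 0.73
[... 788 characters left out ...]
ont [([440.5, 289.3], 0.57)]
catch_box [([205.6, 302.7], 0.88), ([427.5, 266.7], 0.46)]
box_tab [([194.7, 305.5], 0.91), ([468.8, 284.1], 0.19)]
cork_block [([398.7, 200.8], 0.91)]
masking_tape [([180.9, 242.0], 0.74)]
front_l [([457.3, 304.4], 0.96), ([418.9, 283.8], 0.63)]
wrist [ 0.23819108 -0.58377924  0.38404254] [[419.0948145005262, 0.0, 319.2879977863284], [0.0, 419.0948145005262, 239.69021862145848], [0.0, 0.0, 1.0]] [[ 2.52095020e-01  9.23895753e-01  2.87862360e-01]
 [-9.67702480e-01  2.40652067e-01  7.50898937e-02]
 [ 1.00561926e-04 -2.97494909e-01  9.54723399e-01]]
stand []
tray_handle []
tray_pivot []
stand_front []
catch_box []
box_tab []
cork_block []
masking_tape []
front_l []
```

View pics/top0.png

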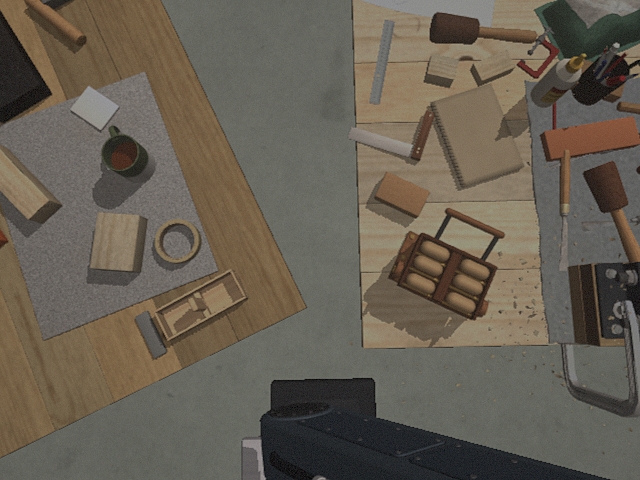

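View pics/side0.png

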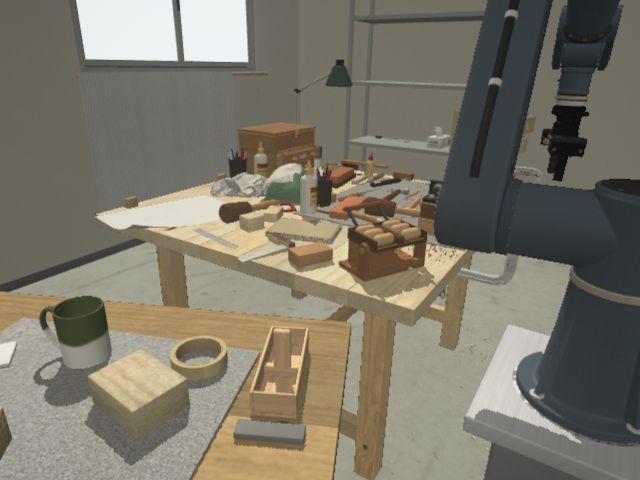

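View pics/wrist0.png

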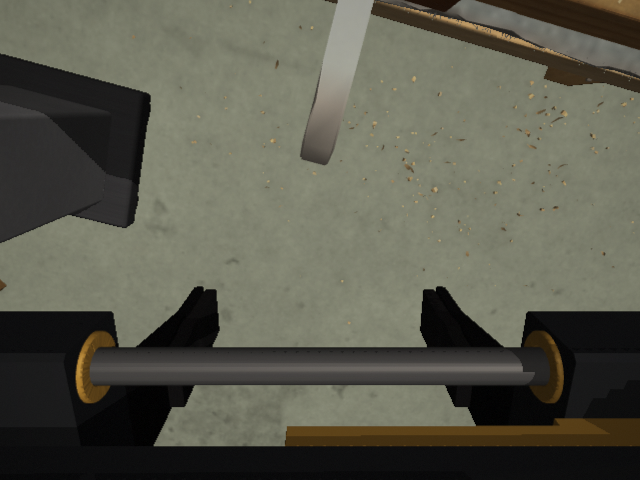

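The top view shows the box at about (200,303) on the left table, the stand at about (443,275) with its handle at about (472,224), the tape at (178,242) and the cork at (402,193). A steel tool lies against the box at (150,335).

```bash
cat > h.py <<'E'
import numpy as np, cv2
from bench import env
def cloud(p):
    z=p["z_map"]; K=p["K"]; v,u=np.mgrid[0:480,0:640]
    P=np.stack([(u-K[0,2])/K[0,0]*z,-(v-K[1,2])/K[1,1]*z,-z],-1)
    W=P@np.asarray(p["rotation"]).T+p["position"]
    W[z<=0]=np.nan
    return W
def proj(p,X):
    c=(np.asarray(X)-p["position"])@np.asarray(p["rotation"]); d=-c[...,2]
    K=p["K"]; return np.stack([K[0,2]+K[0,0]*c[...,0]/d, K[1,2]-K[1,1]*c[...,1]/d],-1)
def ray(p,uv,z):
    K=p["K"]; d=np.array([(uv[0]-K[0,2])/K[0,0],-(uv[1]-K[1,2])/K[1,1],-1.]); d=np.asarray(p["rotation"])@d
    return p["position"]+d*(z-p["position"][2])/d[2]
E
python3 - <<'E'
from h import *
p=env.read_camera("top"); W=cloud(p)
np.save("Wtop.npy",W)
for n,(u0,u1,v0,v1) in {"box":(140,255,260,365),"stand":(385,515,200,325)}.items():
    w=W[v0:v1,u0:u1].reshape(-1,3); w=w[~np.isnan(w[:,0])]
    print(n,np.histogram(w[:,2],bins=np.arange(-.02,.17,.01)))
    if n=="box":
        m=(w[:,2]>.036)&(w[:,2]<.050); t=w[w[:,2]>.08]
        print("tab",len(t),t.mean(0),t[:,2].max(),t.min(0),t.max(0))
        r=cv2.minAreaRect((w[m][:,:2]*1000).astype(np.float32));print(r)
    else:
        t=w[(w[:,2]>.128)]; print("handle",len(t),t.mean(0)); 
        r=cv2.minAreaRect((t[:,:2]*1000).astype(np.float32));print(r)
        print(t[::6])
for uv,z in (((194.7,305.5),.073),((472.1,224),.136),((440.2,290.5),.076)): print(ray(p,uv,z))
E
```

```text
box (array([   4, 1582, 7219,  952,  280,  247,  578,   17,   19,   17,   24,
         78,    0,    0,    0,    0,    0,    0]), array([-0.02, -0.01,  0.  ,  0.01,  0.02,  0.03,  0.04,  0.05,  0.06,
        0.07,  0.08,  0.09,  0.1 ,  0.11,  0.12,  0.13,  0.14,  0.15,
        0.16]))
tab 102 [0.43217874 0.23982256 0.09147788] 0.0973333126171726 [0.41890834 0.23038628 0.08017807] [0.4447225  0.25160017 0.09733331]
((432.32000732421875, 241.7635955810547), (70.79203033447266, 184.78341674804688), 27.996784210205078)
stand (array([   0, 3094, 6143,  416,   69,  387,    4,    7,    5,   30, 1090,
        664, 2442, 1207,   86,  137,  383,    0]), array([-0.02, -0.01,  0.  ,  0.01,  0.02,  0.03,  0.04,  0.05,  0.06,
        0.07,  0.08,  0.09,  0.1 ,  0.11,  0.12,  0.13,  0.14,  0.15,
        0.16]))
handle 542 [ 0.57408628 -0.31242938  0.14061494]
((568.1016845703125, -309.1085510253906), (122.52831268310547, 34.90843963623047), 62.531803131103516)
[[ 0.6069826  -0.26324268  0.14010385]
 [ 0.60420539 -0.26408432  0.1439872 ]
 [ 0.60257481 -0.26242665  0.14248365]
 [ 0.60248044 -0.2742057
[... 2819 characters left out ...]
52]
 [ 0.55393739 -0.35002053  0.14202467]
 [ 0.5534484  -0.3608692   0.14381232]
 [ 0.55257347 -0.35131595  0.13790652]
 [ 0.55161462 -0.36098897  0.14309844]
 [ 0.55099602 -0.35414058  0.13493784]
 [ 0.54976707 -0.36309468  0.14218325]
 [ 0.54867721 -0.35507594  0.13738228]
 [ 0.54804878 -0.36555947  0.14028704]
 [ 0.54675482 -0.35702393  0.13692713]
 [ 0.54571491 -0.34911812  0.1315332 ]
 [ 0.54423109 -0.348186    0.12819328]
 [ 0.5433009  -0.35793511  0.13357207]
 [ 0.54007039 -0.34929976  0.12982844]
 [ 0.53772968 -0.35216668  0.13234647]
 [ 0.53421926 -0.35096568  0.12944308]]
[0.42987865 0.2415216  0.073     ]
[ 0.57522687 -0.31110429  0.136     ]
[ 0.45001512 -0.2562471   0.076     ]
```

```bash
python3 - <<'E'
import cv2
a=cv2.imread("pics/top0.png")
cv2.imwrite("pics/c1.png",cv2.resize(a[195:335,370:530],None,fx=5,fy=4.2,interpolation=2))
cv2.imwrite("pics/c2.png",cv2.resize(a[210:370,120:270],None,fx=3.7,fy=3.7,interpolation=2))
E
```

```text
(no output)
```

View pics/c1.png

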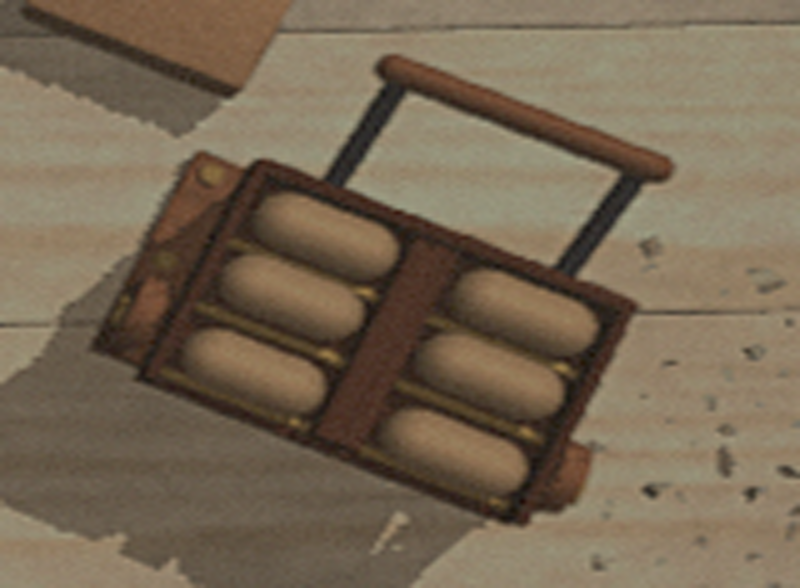

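View pics/c2.png

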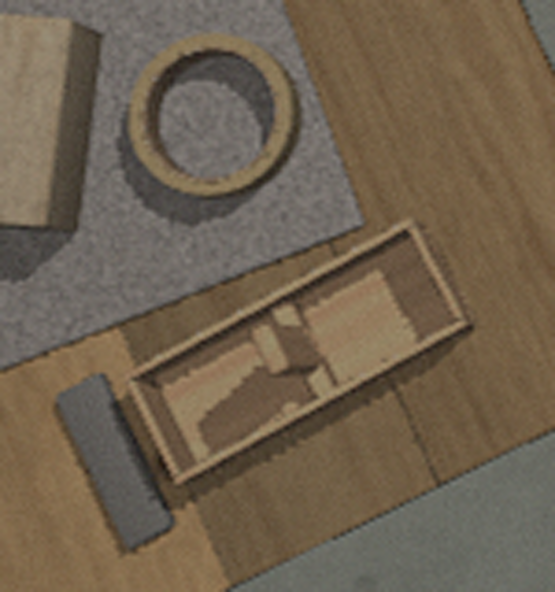

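The crops show all six blanks in their rows, the box's tab upright at its centre, and a grey block just off the box's far end. Next I fit the stand pose.

```bash
python3 - <<'E'
from h import *
W=np.load("Wtop.npy")
w=W[200:325,385:515].reshape(-1,3); w=w[~np.isnan(w[:,0])]
t=w[w[:,2]>.137]; c=t[:,:2].mean(0); U,S,V=np.linalg.svd(t[:,:2]-c); d=V[0]*np.sign(V[0,1]); a=np.degrees(np.arctan2(d[1],d[0])); s=(t[:,:2]-c)@d
print("handle",c,a,s.min(),s.max(), c+d*(s.min()+s.max())/2)
for lo,hi in ((.098,.118),(.100,.116)):
    m=w[(w[:,2]>lo)&(w[:,2]<hi)]
    # restrict to plausible
    r=cv2.minAreaRect((m[:,:2]*1000).astype(np.float32)); print(r)
    for th in (-28,-27.5,-28.5):
        x=np.array([np.cos(np.radians(th)),np.sin(np.radians(th))]); y=np.array([-x[1],x[0]])
        print(th,[np.percentile(m[:,:2]@x,q).round(4) for q in (0,.5,1,99,99.5,100)],[np.percentile(m[:,:2]@y,q).round(4) for q in (0,.5,1,99,99.5,100)])
p=env.read_camera("top"); q=env.read_camera("side")
for n in ["front","middle","back"]:
  print(n,[(np.round(ray(p,x["uv"],.098),4),x["confidence"]) for x in env.pinpoint(n+"_l",p)])
E
```

```text
handle [ 0.57582555 -0.31344857] 63.61292485035742 -0.061053745937467374 0.06152191858520807 [ 0.57592959 -0.31323888]
((487.3914489746094, -275.0419921875), (174.03195190429688, 140.19790649414062), 63.77243423461914)
-28 [np.float64(0.4868), np.float64(0.4934), np.float64(0.4949), np.float64(0.6162), np.float64(0.6202), np.float64(0.6308)] [np.float64(-0.1021), np.float64(-0.0908), np.float64(-0.0903), np.float64(0.0717), np.float64(0.0723), np.float64(0.0737)]
-27.5 [np.float64(0.4874), np.float64(0.4931), np.float64(0.495), np.float64(0.6164), np.float64(0.6197), np.float64(0.6303)] [np.float64(-0.1067), np.float64(-0.0955), np.float64(-0.0949), np.float64(0.0668), np.float64(0.0675), np.float64(0.0686)]
-28.5 [np.float64(0.4862), np.float64(0.4935), np.float64(0.4947), np.float64(0.6165), np.float64(0.6202), np.float64(0.6313)] [np.float64(-0.0975), np.float64(-0.0862), np.float64(-0.0855), np.float64(0.0766), np.float64(0.0773), np.float64(0.079)]
((488.7289733886719, -270.6206359863281), (164.85935974121094, 138.68960571289062), 63.772430419921875)
-28 [np.float64(0.4868), np.
[... 348 characters left out ...]
p.float64(-0.0976), np.float64(-0.0955), np.float64(-0.0949), np.float64(0.0667), np.float64(0.0674), np.float64(0.0686)]
-28.5 [np.float64(0.4862), np.float64(0.4935), np.float64(0.4948), np.float64(0.6129), np.float64(0.6164), np.float64(0.6298)] [np.float64(-0.0884), np.float64(-0.0862), np.float64(-0.0855), np.float64(0.0764), np.float64(0.0772), np.float64(0.079)]
front [(array([ 0.4665, -0.2103,  0.098 ]), 0.95), (array([ 0.4191, -0.2821,  0.098 ]), 0.76), (array([ 0.4976, -0.2345,  0.098 ]), 0.75)]
middle [(array([ 0.4937, -0.2299,  0.098 ]), 0.96), (array([ 0.4652, -0.3011,  0.098 ]), 0.68)]
back [(array([ 0.5258, -0.2361,  0.098 ]), 0.79), (array([ 0.4886, -0.3238,  0.098 ]), 0.73)]
```

```bash
python3 - <<'E'
from h import *
W=np.load("Wtop.npy")
w=W[200:325,385:515].reshape(-1,3); w=w[~np.isnan(w[:,0])]
for th in (-26,-26.4,-26.8):
    x=np.array([np.cos(np.radians(th)),np.sin(np.radians(th))]); y=np.array([-x[1],x[0]])
    m=w[(w[:,2]>.098)&(w[:,2]<.118)][:,:2]; h=w[w[:,2]>.137][:,:2]
    xs,ys=m@x,m@y; hx=np.median(h@x)
    yl,yr=np.percentile(ys,.7),np.percentile(ys,99.3)
    xf=np.percentile(xs,.7)
    yc=(yl+yr)/2; hy=(np.percentile(h@y,1)+np.percentile(h@y,99))/2
    print(th,"front",xf,"ywid",yr-yl,"yc",yc,hy,"hx",hx,"pivot est",xf+.028,hx-.14, ((xf+.028+hx-.14)/2)*x+yc*y)
E
```

```text
-26 front 0.4931677553785831 ywid 0.16227946320476694 yc -0.028216560106864227 -0.02914533841917568 hx 0.6545626303815829 pivot est 0.5211677553785831 0.5145626303815829 [ 0.45308483 -0.25237803]
-26.4 front 0.49337020677897614 ywid 0.162420012222143 yc -0.024438206593859164 -0.02457635819074493 hx 0.6547483895986679 pivot est 0.5213702067789762 0.5147483895986679 [ 0.45316572 -0.25223698]
-26.8 front 0.4935058220054938 ywid 0.16233967226912044 yc -0.020658145793414004 -0.020006180145287985 hx 0.654983558082123 pivot est 0.5215058220054938 0.514983558082123 [ 0.45326357 -0.25210406]
```

```bash
cat >> h.py <<'E'
from scipy.spatial.transform import Rotation as R
def rows(tx,ty,tz,yaw,arc=True,step=.04,dturn=7.,n=5,o=None):
    """print rows toward target (tool z heading = yaw deg, tool pointing down) from measured pose"""
    o=o or env.get_obs(); p=np.array(o["position"]); M=np.array(o["ee_rot"])
    T=np.array([[0,0,1.],[0,0,0],[0,-1,0]]); a=np.radians(yaw)
    z=np.array([np.cos(a),np.sin(a),0]); y=np.array([0,0,-1.]); Rt=np.column_stack([np.cross(y,z),y,z])
    rv=R.from_matrix(M.T@Rt).as_rotvec(degrees=True)
    t=np.array([tx,ty,tz])
    def at(s):
        if not arc: return p+(t-p)*s
        r0,r1=np.hypot(*p[:2]),np.hypot(tx,ty); a0,a1=np.arctan2(p[1],p[0]),np.arctan2(ty,tx)
        r=r0+(r1-r0)*s;b=a0+(a1-a0)*s
        return np.array([r*np.cos(b),r*np.sin(b),p[2]+(tz-p[2])*s])
    S=np.linspace(0,1,400); L=np.sum(np.linalg.norm(np.diff([at(s) for s in S],axis=0),axis=1))
    N=max(int(np.ceil(max(L/step,np.linalg.norm(rv)/dturn))),1)
    print("dist %.3f turn %s rows needed %d"%(L,rv.round(1),N))
    for k in range(1,min(n,N)+1):
        s=k/N; print((M.T@(at(s)-p)).round(3).tolist(), (rv*s).round(1).tolist())
def show():
    o=env.get_obs(); print("t %.2f"%o["t"],o["position"].round(4),"yaw %.2f"%np.degrees(np.arctan2(o["ee_rot"][1,2],o["ee_rot"][0,2])),"ydown",o["ee_rot"][:,1].round(4),"F",o["ft_force"].round(2),"w %.4f"%o["grip_width"],"q",o["joint_positions"].round(0))
E
python3 -c "
from h import *
show(); rows(.432,.2417,.26,-62,n=20)"
```

```text
t 1.80 [ 0.1582 -0.6046  0.2225] yaw -75.35 ydown [-0.  0. -1.] F [ 0.37  0.7  -0.81] w 0.0867 q [-86.  30.  82.  -0.  68. -10.]
dist 1.031 turn [  0.  -13.3   0. ] rows needed 26
[-0.043, -0.001, -0.007] [0.0, -0.5, 0.0]
[-0.086, -0.003, -0.016] [0.0, -1.0, 0.0]
[-0.128, -0.004, -0.028] [0.0, -1.5, 0.0]
[-0.168, -0.006, -0.044] [0.0, -2.1, 0.0]
[-0.206, -0.007, -0.062] [0.0, -2.6, 0.0]
[-0.243, -0.009, -0.082] [0.0, -3.1, 0.0]
[-0.278, -0.01, -0.105] [0.0, -3.6, 0.0]
[-0.311, -0.012, -0.13] [0.0, -4.1, 0.0]
[-0.343, -0.013, -0.157] [0.0, -4.6, 0.0]
[-0.371, -0.014, -0.186] [0.0, -5.1, 0.0]
[-0.398, -0.016, -0.217] [0.0, -5.6, 0.0]
[-0.422, -0.017, -0.249] [0.0, -6.2, 0.0]
[-0.443, -0.019, -0.282] [0.0, -6.7, 0.0]
[-0.462, -0.02, -0.317] [0.0, -7.2, 0.0]
[-0.478, -0.022, -0.353] [0.0, -7.7, 0.0]
[-0.491, -0.023, -0.389] [0.0, -8.2, 0.0]
[-0.502, -0.024, -0.426] [0.0, -8.7, 0.0]
[-0.51, -0.026, -0.463] [0.0, -9.2, 0.0]
[-0.515, -0.027, -0.501] [0.0, -9.8, 0.0]
[-0.518, -0.029, -0.538] [0.0, -10.3, 0.0]
```

```bash
python3 -m crank '[[[-0.04,-0.004,-0.007],[0,-0.5,0],0],[[-0.08,-0.008,-0.016],[0,-1,0],0],[[-0.12,-0.012,-0.027],[0,-1.5,0],0],[[-0.16,-0.016,-0.043],[0,-2,0],0],[[-0.2,-0.02,-0.06],[0,-2.5,0],0]]'; python3 -c "
from h import *
show(); rows(.432,.2417,.26,-62,n=5)"
```

```text
t: 2.22
position: [0.3351, -0.4974, 0.2424]
ee_rot: [[-0.956, 0.0, 0.295], [-0.295, -0.0, -0.956], [-0.0, -1.0, 0.001]]
ft_force: [-0.2, -0.6, 0.9]
grip_width: 0.087
t 2.22 [ 0.3351 -0.4974  0.2424] yaw -72.86 ydown [ 4.e-04 -5.e-04 -1.e+00] F [-0.15 -0.62  0.86] w 0.0870 q [-67.  27.  85.   0.  68.   6.]
dist 0.821 turn [ -0.  -10.9  -0. ] rows needed 21
[-0.038, -0.001, -0.018] [-0.0, -0.5, -0.0]
[-0.075, -0.002, -0.039] [-0.0, -1.0, -0.0]
[-0.11, -0.003, -0.063] [-0.0, -1.6, -0.0]
[-0.143, -0.003, -0.088] [-0.0, -2.1, -0.0]
[-0.173, -0.004, -0.116] [-0.0, -2.6, -0.0]
```

```bash
python3 -m crank '[[[-0.037,-0.001,-0.018],[0,-0.5,0],0],[[-0.074,-0.002,-0.037],[0,-1,0],0],[[-0.108,-0.003,-0.06],[0,-1.5,0],0],[[-0.14,-0.003,-0.086],[0,-2,0],0],[[-0.17,-0.004,-0.114],[0,-2.5,0],0]]' >/dev/null; python3 -c "
from h import *
show(); rows(.432,.2417,.26,-62,n=5)"
```

```text
t 2.63 [ 0.4639 -0.3377  0.2462] yaw -70.32 ydown [ 7.e-04 -4.e-04 -1.e+00] F [-0.39 -0.8  -0.56] w 0.0871 q [-47.  25.  88.   0.  67.  23.]
dist 0.614 turn [-0.  -8.3 -0. ] rows needed 16
[-0.03, -0.001, -0.028] [-0.0, -0.5, -0.0]
[-0.057, -0.002, -0.058] [-0.0, -1.0, -0.0]
[-0.082, -0.003, -0.089] [-0.0, -1.6, -0.0]
[-0.105, -0.003, -0.122] [-0.0, -2.1, -0.0]
[-0.125, -0.004, -0.157] [-0.0, -2.6, -0.0]
```

```bash
python3 - <<'E'
from h import *
p=env.read_camera("wrist"); np.save("Ww.npy",cloud(p)); cv2.imwrite("pics/w1.png",p["img"])
print(p["position"])
E
```

```text
[ 0.54167629 -0.30986739  0.40778416]
```

View pics/w1.png

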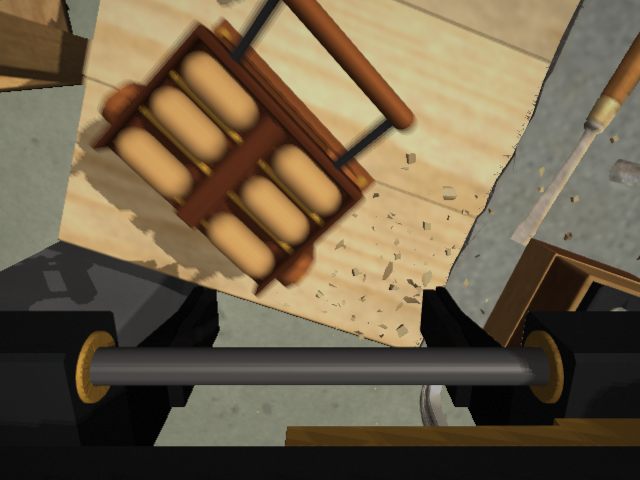

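The wrist view shows the stand close up, with its left wall end at (105,145), front right corner (262,290) and handle from (300,0) to (405,120). The six blanks are in place. I fit the stand from this and check the bench edge.

```bash
python3 - <<'E'
from h import *
W=np.load("Ww.npy"); w=W[:300].reshape(-1,3); w=w[~np.isnan(w[:,0])]
t=w[(w[:,2]>.135)&(w[:,2]<.15)]; t=t[(t[:,0]>.53)]
c=t[:,:2].mean(0); U,S,V=np.linalg.svd(t[:,:2]-c,full_matrices=False); d=V[0]*np.sign(V[0,1]); print("handle",len(t),c,np.degrees(np.arctan2(d[1],d[0])),((t[:,:2]-c)@d).min(),((t[:,:2]-c)@d).max(),np.percentile(t[:,2],[50,98]))
m=w[(w[:,2]>.098)&(w[:,2]<.118)&(np.hypot(w[:,0]-.48,w[:,1]+.26)<.14)][:,:2]
print(cv2.minAreaRect((m*1000).astype(np.float32)))
for th in (-26,-26.4,-26.8):
    x=np.array([np.cos(np.radians(th)),np.sin(np.radians(th))]); y=np.array([-x[1],x[0]])
    xs,ys=m@x,m@y; f=lambda a,q:np.percentile(a,q).round(4)
    print(th,f(xs,[0,.3,1,99,99.7,100]),f(ys,[0,.3,1,99,99.7,100]),"hx",np.median(t[:,:2]@x))
T=np.load("Wtop.npy")
for uv in ((362,346),(450,346),(535,346),(357,250)): print(uv,T[uv[1]-6:uv[1]+7:2,uv[0]+2].round(3).tolist())
x=np.array([.8957,-.4446]);y=np.array([.4446,.8957]);
for s in (.406,.416,.463): print([ (s+a)*x+(-.0245+b)*y for a in(-.035,.035) for b in (-.092,.092)])
E
```

```text
handle 4242 [ 0.57242933 -0.32178852] 63.97220032285032 -0.05391435355688313 0.05857129340164066 [0.1411143  0.14335094]
((490.54779052734375, -272.1585388183594), (164.55345153808594, 142.52964782714844), 63.56232452392578)
-26 [0.4884 0.4929 0.4962 0.6186 0.6228 0.6318] [-0.1121 -0.1107 -0.1096  0.051   0.0518  0.0532] hx 0.6553534547530278
-26.4 [0.4891 0.493  0.4964 0.6187 0.6229 0.6317] [-0.108  -0.1068 -0.1057  0.0548  0.0557  0.0567] hx 0.655590197758094
-26.8 [0.4888 0.4931 0.4967 0.6189 0.623  0.6315] [-0.1043 -0.103  -0.1018  0.0586  0.0595  0.0606] hx 0.6558228384032485
(362, 346) [[0.35, -0.104, 0.002], [0.346, -0.104, 0.004], [0.341, -0.104, -0.001], [0.337, -0.104, 0.002], [0.333, -0.103, 0.003], [0.261, -0.153, -0.741], [0.254, -0.153, -0.737]]
(450, 346) [[0.346, -0.293, 0.003], [0.342, -0.293, 0.001], [0.337, -0.293, 0.001], [0.333, -0.292, 0.002], [0.262, -0.474, -0.739], [0.254, -0.476, -0.747], [0.248, -0.473, -0.736]]
(535, 346) [[0.342, -0.477, -0.004], [0.338, -0.475, 0.001], [0.334, -0.474, 0.002], [0.263, -0.785, -0.741], [0.255, -0.787, -0.747], [0.248, -0.784, -0.742], [0.242, -0.78, -0.734]]
(357, 250) [[0.558, -0.099, 0.002], [0.554, -0.1, -0.003], [0.549, -0.099, 0.0], [0.545, -0.1, -0.007], [0.541, -0.099, -0.005], [0.537, -0.1, -0.011], [0.532, -0.099, -0.012]]
[array([ 0.2805088 , -0.26929565]), array([ 0.3623152 , -0.10448685]), array([ 0.3432078 , -0.30041765]), array([ 0.4250142 , -0.13560885])]
[array([ 0.2894658 , -0.27374165]), array([ 0.3712722 , -0.10893285]), array([ 0.3521648 , -0.30486365]), array([ 0.4339712 , -0.14005485])]
[array([ 0.3315637 , -0.29463785]), array([ 0.4133701 , -0.12982905]), array([ 0.3942627 , -0.32575985]), array([ 0.4760691 , -0.16095105])]
```

```bash
python3 -m crank '[[[-0.029,-0.002,-0.026],[0,-0.5,0],0],[[-0.055,-0.004,-0.055],[0,-1,0],0],[[-0.08,-0.005,-0.086],[0,-1.5,0],0],[[-0.103,-0.006,-0.119],[0,-2,0],0],[[-0.123,-0.007,-0.154],[0,-2.5,0],0]]' >/dev/null; python3 -c "
from h import *
show(); rows(.432,.2417,.26,-62,n=5)"
```

```text
t 3.10 [ 0.5274 -0.1514  0.2535] yaw -67.84 ydown [ 1.3e-03 -5.0e-04 -1.0e+00] F [ 2.03 -0.75 -0.55] w 0.0870 q [-28.  22.  91.   0.  67.  40.]
dist 0.416 turn [-0.1 -5.8 -0.1] rows needed 11
[-0.019, -0.001, -0.035] [-0.0, -0.5, -0.0]
[-0.036, -0.001, -0.07] [-0.0, -1.1, -0.0]
[-0.049, -0.002, -0.106] [-0.0, -1.6, -0.0]
[-0.06, -0.002, -0.143] [-0.0, -2.1, -0.0]
[-0.068, -0.003, -0.181] [-0.0, -2.7, -0.0]
```

```bash
python3 -m crank '[[[-0.019,0,-0.034],[0,-0.5,0],0],[[-0.035,0,-0.07],[0,-1,0],0],[[-0.049,0,-0.106],[0,-1.5,0],0],[[-0.06,0,-0.143],[0,-2,0],0],[[-0.068,0,-0.181],[0,-2.5,0],0]]' >/dev/null; python3 -c "
from h import *
show(); rows(.432,.2417,.22,-62,n=6,arc=False)"
```

```text
t 3.52 [0.5216 0.0422 0.2534] yaw -65.32 ydown [ 0.0013 -0.     -1.    ] F [ 0.02  0.4  -0.36] w 0.0871 q [-8. 20. 95.  0. 65. 58.]
dist 0.221 turn [-0.  -3.3 -0.1] rows needed 6
[-0.0, 0.006, -0.036] [-0.0, -0.6, -0.0]
[-0.001, 0.011, -0.073] [-0.0, -1.1, -0.0]
[-0.001, 0.017, -0.109] [-0.0, -1.7, -0.0]
[-0.001, 0.022, -0.146] [-0.0, -2.2, -0.0]
[-0.002, 0.028, -0.182] [-0.0, -2.8, -0.1]
[-0.002, 0.033, -0.219] [-0.0, -3.3, -0.1]
```

```bash
python3 -m crank '[[[0,0.008,-0.038],[0,-0.7,0],0],[[0,0.015,-0.078],[0,-1.3,0],0],[[0,0.022,-0.116],[0,-2,0],0],[[0,0.03,-0.155],[0,-2.7,0],0],[[-0.001,0.033,-0.19],[0,-3.3,0],0]]' >/dev/null;python3 -m crank '[[[0,0,-0.012],[0,0,0],0]]'>/dev/null; python3 - <<'E'
from h import *
p=env.read_camera("wrist");W=cloud(p); np.save("Wb.npy",W); cv2.imwrite("pics/w2.png",p["img"])
w=W.reshape(-1,3); w=w[~np.isnan(w[:,0])]
w=w[np.hypot(w[:,0]-.432,w[:,1]-.242)<.12]
m=w[(w[:,2]>.037)&(w[:,2]<.047)]; t=w[(w[:,2]>.088)&(w[:,2]<.098)]
print(len(m),cv2.minAreaRect((m[:,:2]*1000).astype(np.float32)));print(len(t),t.mean(0),cv2.minAreaRect((t[:,:2]*1000).astype(np.float32)))
print([(ray(p,x["uv"],.073),x["confidence"]) for x in env.pinpoint("box_tab",p)])
show(); rows(.432,.2417,.22,-62,n=6,arc=False)
E
```

```text
3928 ((432.72357177734375, 241.2177734375), (70.39617919921875, 184.30352783203125), 27.783042907714844)
609 [0.43366631 0.24171463 0.091769  ] ((432.6836242675781, 241.517333984375), (28.27545738220215, 11.591126441955566), 27.703216552734375)
[(array([0.43259483, 0.2422886 , 0.073     ]), 0.91)]
t 4.12 [0.4361 0.2257 0.2202] yaw -61.81 ydown [-4.e-04 -2.e-04 -1.e+00] F [-0.44  0.22 -0.41] w 0.0871 q [ 14.  20. 101.  -0.  59.  76.]
dist 0.016 turn [0.  0.2 0. ] rows needed 1
[-0.004, 0.0, -0.016] [0.0, 0.2, 0.0]
```

View pics/w2.png

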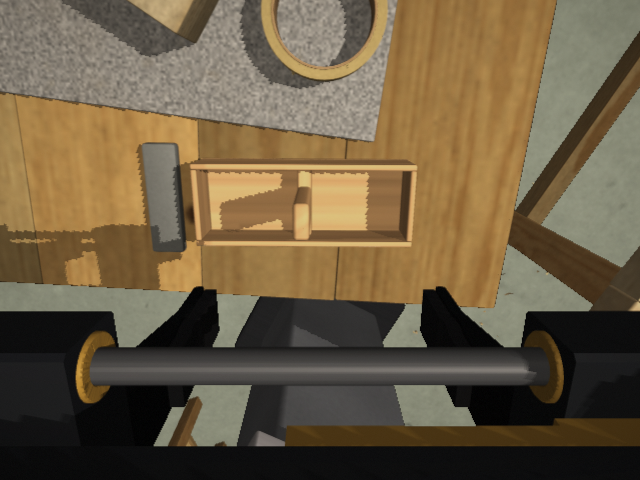

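The wrist view shows the box square in view with its tab at (302,212), clear of the tape and the grey block. The measured rectangle, 70.4 x 184.3 mm, agrees with the given size.

```bash
python3 -c "
from h import *
rows(.4327,.2414,.057,-62.25,n=6,arc=False)"
```

```text
dist 0.164 turn [0.  0.4 0. ] rows needed 5
[-0.001, 0.033, -0.003] [0.0, 0.1, 0.0]
[-0.002, 0.065, -0.006] [0.0, 0.2, 0.0]
[-0.003, 0.098, -0.009] [0.0, 0.3, 0.0]
[-0.004, 0.131, -0.012] [0.0, 0.4, 0.0]
[-0.004, 0.163, -0.015] [0.0, 0.4, 0.0]
```

```bash
python3 -m crank '[[[-0.004,0.03,-0.015],[0,0.4,0],0],[[-0.004,0.06,-0.015],[0,0.4,0],0],[[-0.004,0.09,-0.015],[0,0.4,0],0],[[-0.004,0.115,-0.015],[0,0.4,0],0],[[-0.004,0.13,-0.015],[0,0.4,0],0]]'; python3 -m crank '[[[0,0.018,0],[0,0,0],0],[[0,0.033,0],[0,0,0],0],[[0,0.033,0],[0,0,0],0]]';python3 -c "
from h import *
show();rows(.4327,.2414,.057,-62.25,n=6,arc=False)"
```

```text
t: 4.53
position: [0.4341, 0.2376, 0.0881]
ee_rot: [[-0.887, -0.002, 0.461], [-0.461, -0.001, -0.887], [0.002, -1.0, 0.0]]
ft_force: [0.2, 0.5, -0.7]
grip_width: 0.0866
t: 4.78
position: [0.4338, 0.2374, 0.055]
ee_rot: [[-0.887, -0.004, 0.461], [-0.461, -0.002, -0.887], [0.004, -1.0, -0.0]]
ft_force: [0.0, -0.0, -0.0]
grip_width: 0.0871
t 4.78 [0.4338 0.2374 0.055 ] yaw -62.56 ydown [-0.0036 -0.0016 -1.    ] F [ 0.03 -0.03 -0.01] w 0.0871 q [ 16.  37. 108.  -0.  35.  78.]
dist 0.005 turn [ 0.  -0.3  0.2] rows needed 1
[-0.001, -0.002, -0.004] [0.0, -0.3, 0.2]
```

```bash
python3 -m crank '[[[-0.001,-0.002,-0.004],[0,-0.3,0.2],0],[[-0.001,-0.002,-0.004],[0,-0.3,0.2],0.5],[[-0.001,-0.002,-0.004],[0,-0.3,0.2],1],[[-0.001,-0.002,-0.004],[0,-0.3,0.2],1],[[-0.001,-0.002,-0.004],[0,-0.3,0.2],1]]' 30; python3 -m crank '[[[0,0,0],[0,0,0],1],[[0,0,0],[0,0,0],1],[[0,0,0],[0,0,0],1]]' 30;python3 -c "
from h import *
show()"
```

```text
t: 5.2
position: [0.4334, 0.2436, 0.0601]
ee_rot: [[-0.884, 0.005, 0.467], [-0.467, 0.002, -0.884], [-0.005, -1.0, 0.0]]
ft_force: [-0.4, -0.3, -0.3]
grip_width: 0.0678
t: 5.45
position: [0.4328, 0.2435, 0.0594]
ee_rot: [[-0.884, 0.003, 0.467], [-0.467, 0.002, -0.884], [-0.004, -1.0, 0.0]]
ft_force: [-0.1, -0.2, -0.6]
grip_width: 0.0486
t 5.45 [0.4328 0.2435 0.0594] yaw -62.13 ydown [ 0.0034  0.0017 -1.    ] F [-0.13 -0.19 -0.65] w 0.0486 q [ 16.  36. 108.   0.  36.  78.]
```

```bash
python3 -m crank '[[[0,0.002,0.002],[0,0,0],1],[[0,0.002,0.002],[0,0,0],1],[[0,0.002,0.002],[0,0,0],1],[[0,0.002,0.002],[0,0,0],1],[[0,0.002,0.002],[0,0,0],1]]' 30; python3 -m crank '[[[0,0,0],[0,0,0],1],[[0,0,0],[0,0,0],1],[[0,0,0],[0,0,0],1]]' 30;python3 -c "
from h import *
show()"
```

```text
t: 5.87
position: [0.4337, 0.2416, 0.0571]
ee_rot: [[-0.884, 0.003, 0.467], [-0.467, 0.002, -0.884], [-0.003, -1.0, -0.0]]
ft_force: [-0.5, -0.6, -0.3]
grip_width: 0.015
t: 6.12
position: [0.4337, 0.2417, 0.0572]
ee_rot: [[-0.884, 0.003, 0.467], [-0.467, 0.002, -0.884], [-0.003, -1.0, -0.0]]
ft_force: [0.5, -0.4, -0.4]
grip_width: 0.0116
t 6.12 [0.4337 0.2417 0.0572] yaw -62.14 ydown [ 0.003   0.0016 -1.    ] F [ 0.48 -0.36 -0.42] w 0.0116 q [ 16.  36. 108.   0.  35.  78.]
```

```bash
python3 -m crank '[[[0,-0.015,0],[0,0,0],1],[[0,-0.045,0],[0,0,0],1],[[0,-0.08,0],[0,0,0],1],[[0,-0.12,0],[0,0,0],1],[[0,-0.155,0],[0,0,0],1]]' 30;python3 -c "
from h import *
show(); rows(.3617,-.207,.215,-116.4,n=20,step=.036,arc=False)"
```

```text
t: 6.53
position: [0.4326, 0.2412, 0.2138]
ee_rot: [[-0.884, 0.002, 0.467], [-0.467, 0.001, -0.884], [-0.003, -1.0, -0.0]]
ft_force: [0.9, 1.1, -1.8]
grip_width: 0.0117
t 6.53 [0.4326 0.2412 0.2138] yaw -62.14 ydown [ 0.0022  0.0013 -1.    ] F [ 0.89  1.12 -1.77] w 0.0117 q [ 16.  21. 101.   0.  58.  78.]
dist 0.454 turn [ 0.1 54.3 -0.1] rows needed 13
[0.021, -0.0, 0.028] [0.0, 4.2, -0.0]
[0.042, -0.0, 0.056] [0.0, 8.3, -0.0]
[0.063, -0.0, 0.084] [0.0, 12.5, -0.0]
[0.084, -0.001, 0.112] [0.0, 16.7, -0.0]
[0.105, -0.001, 0.14] [0.0, 20.9, -0.1]
[0.126, -0.001, 0.168] [0.0, 25.0, -0.1]
[0.147, -0.001, 0.196] [0.0, 29.2, -0.1]
[0.167, -0.001, 0.223] [0.0, 33.4, -0.1]
[0.188, -0.001, 0.251] [0.1, 37.6, -0.1]
[0.209, -0.002, 0.279] [0.1, 41.7, -0.1]
[0.23, -0.002, 0.307] [0.1, 45.9, -0.1]
[0.251, -0.002, 0.335] [0.1, 50.1, -0.1]
[0.272, -0.002, 0.363] [0.1, 54.3, -0.1]
```

```bash
python3 -m crank '[[[0.015,0,0.02],[0,3,0],1],[[0.037,0,0.05],[0,7.5,0],1],[[0.06,0,0.08],[0,12,0],1],[[0.083,0,0.11],[0,16.5,0],1],[[0.105,0,0.14],[0,21,0],1]]';python3 -c "
from h import *
show(); rows(.3617,-.207,.215,-116.4,n=20,step=.036,arc=False)"
```

```text
t: 6.95
position: [0.4043, 0.0674, 0.2117]
ee_rot: [[-0.993, 0.002, 0.117], [-0.117, 0.002, -0.993], [-0.002, -1.0, -0.001]]
ft_force: [0.9, 0.1, -2.1]
grip_width: 0.0116
t 6.95 [0.4043 0.0674 0.2117] yaw -83.29 ydown [ 0.0021  0.0015 -1.    ] F [ 0.89  0.1  -2.09] w 0.0116 q [ -6.  15. 112.   0.  53.  77.]
dist 0.278 turn [ 0.1 33.1 -0.1] rows needed 8
[0.009, -0.0, 0.033] [0.0, 4.1, -0.0]
[0.019, -0.001, 0.067] [0.0, 8.3, -0.0]
[0.028, -0.001, 0.1] [0.0, 12.4, -0.0]
[0.037, -0.002, 0.134] [0.1, 16.6, -0.1]
[0.046, -0.002, 0.167] [0.1, 20.7, -0.1]
[0.056, -0.003, 0.201] [0.1, 24.8, -0.1]
[0.065, -0.003, 0.234] [0.1, 29.0, -0.1]
[0.074, -0.004, 0.267] [0.1, 33.1, -0.1]
```

```bash
python3 -m crank '[[[0.01,0,0.034],[0,4,0],1],[[0.019,-0.001,0.068],[0,8,0],1],[[0.028,-0.002,0.102],[0,12,0],1],[[0.037,-0.003,0.136],[0,16.5,0],1],[[0.046,-0.004,0.168],[0,20.7,0],1]]';python3 -c "
from h import *
show(); rows(.3625,-.207,.215,-116.4,n=20,step=.036,arc=False)"
```

```text
t: 7.37
position: [0.3792, -0.1053, 0.2154]
ee_rot: [[-0.97, 0.003, -0.243], [0.243, 0.002, -0.97], [-0.002, -1.0, -0.002]]
ft_force: [0.3, -0.3, -2.5]
grip_width: 0.0118
t 7.37 [ 0.3792 -0.1053  0.2154] yaw -104.08 ydown [ 0.0027  0.0018 -1.    ] F [ 0.27 -0.35 -2.48] w 0.0118 q [-32.  13. 114.   0.  53.  72.]
dist 0.103 turn [ 0.1 12.3 -0.1] rows needed 3
[-0.003, 0.0, 0.034] [0.0, 4.1, -0.0]
[-0.006, 0.0, 0.068] [0.1, 8.2, -0.1]
[-0.009, 0.0, 0.103] [0.1, 12.3, -0.1]
```

```bash
python3 -m crank '[[[-0.003,0,0.034],[0,4,0],1],[[-0.006,0,0.068],[0,8,0],1],[[-0.008,0,0.095],[0.1,12.2,-0.1],1],[[-0.009,0,0.103],[0.1,12.3,-0.1],1],[[-0.009,0,0.103],[0.1,12.3,-0.1],1]]';python3 - <<'E'
from h import *
show(); rows(.3625,-.207,.06,-116.4,n=20,step=.036,arc=False)
p=env.read_camera("top"); cv2.imwrite("pics/t2.png",p["img"]); np.save("Wt2.npy",cloud(p))
p=env.read_camera("side"); cv2.imwrite("pics/s2.png",p["img"])
E
```

```text
t: 7.78
position: [0.3642, -0.2079, 0.2151]
ee_rot: [[-0.896, 0.001, -0.443], [0.443, 0.0, -0.896], [-0.001, -1.0, -0.001]]
ft_force: [0.0, 0.0, -1.9]
grip_width: 0.0115
t 7.78 [ 0.3642 -0.2079  0.2151] yaw -116.30 ydown [ 1.2e-03  1.0e-04 -1.0e+00] F [ 0.04  0.02 -1.89] w 0.0115 q [-45.  15. 111.   0.  54.  71.]
dist 0.155 turn [ 0.   0.1 -0.1] rows needed 5
[0.0, 0.031, 0.0] [0.0, 0.0, -0.0]
[0.001, 0.062, 0.0] [0.0, 0.0, -0.0]
[0.001, 0.093, 0.0] [0.0, 0.1, -0.0]
[0.002, 0.124, 0.0] [0.0, 0.1, -0.0]
[0.002, 0.155, 0.0] [0.0, 0.1, -0.1]
```

View pics/t2.png

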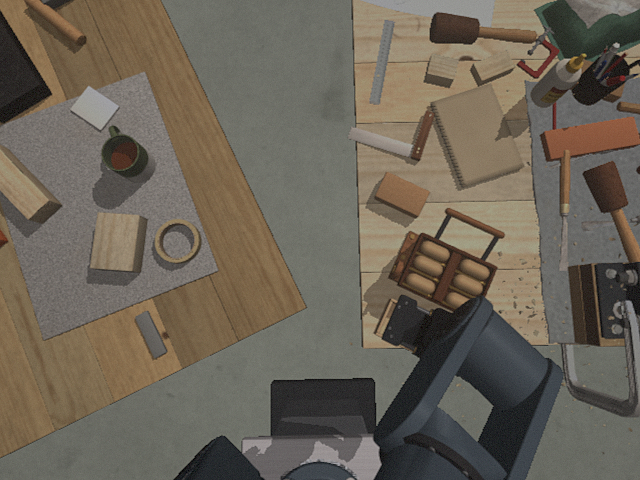

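View pics/s2.png

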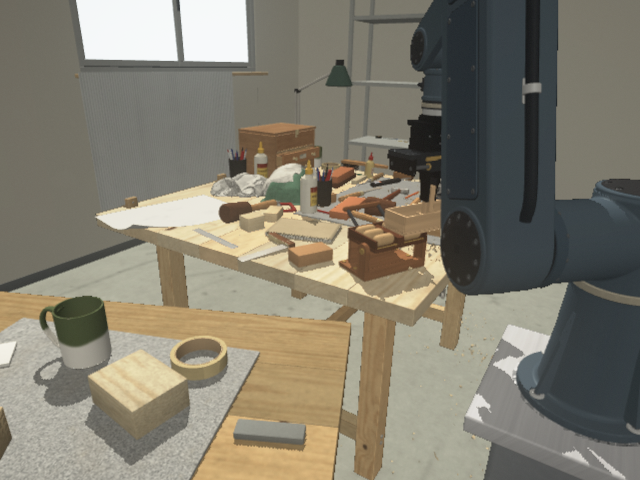

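The top view shows the box held at about (395,320) before the stand, and the side view shows it level at about (415,215). Lower it.

```bash
python3 -m crank '[[[0,0.03,0],[0,0,0],1],[[0,0.065,0],[0,0,0],1],[[0.001,0.1,0],[0,0,0],1],[[0.002,0.13,0],[0,0,0],1],[[0.002,0.148,0],[0,0,0],1]]';python3 -m crank '[[[0,0.006,0],[0,0,0],1],[[0,0.009,0],[0,0,0],1],[[0,0.009,0],[0,0,0],1]]'; python3 - <<'E'
from h import *
show(); x=np.array([.8957,-.4446]);y=np.array([.4446,.8957]);P=env.get_obs()["position"][:2]; print(P@x,P@y)
E
```

```text
t: 8.3
position: [0.3613, -0.2016, 0.0651]
ee_rot: [[-0.899, -0.003, -0.438], [0.438, 0.005, -0.899], [0.005, -1.0, -0.003]]
ft_force: [-1.1, -0.6, -2.5]
grip_width: 0.0122
t: 8.55
position: [0.3628, -0.204, 0.0584]
ee_rot: [[-0.898, 0.0, -0.439], [0.439, 0.001, -0.898], [0.0, -1.0, -0.001]]
ft_force: [0.6, -0.7, -1.8]
grip_width: 0.0118
t 8.55 [ 0.3628 -0.204   0.0584] yaw -116.05 ydown [ 4.0e-04  1.2e-03 -1.0e+00] F [ 0.65 -0.66 -1.84] w 0.0118 q [-45.  33. 119.   0.  27.  71.]
0.4156796378151145 -0.021408243318391623
```

```bash
python3 -m crank '[[[0,0.001,0.001],[0,0.1,0],1],[[-0.01,0.001,0.002],[0,0.2,0],1],[[-0.02,0.001,0.003],[0,0.3,0],1],[[-0.03,0.001,0.0035],[0,0.35,0],1],[[-0.038,0.001,0.0035],[0,0.35,0],1]]';python3 -m crank '[[[-0.002,0,0],[0,0,0],1],[[-0.003,0,0],[0,0,0],1],[[-0.003,0,0],[0,0,0],1]]'; python3 - <<'E'
from h import *
show(); x=np.array([.8957,-.4446]);y=np.array([.4446,.8957]);P=env.get_obs()["position"][:2]; print(P@x,P@y)
p=env.read_camera("wrist"); np.save("Ww3.npy",cloud(p)); cv2.imwrite("pics/w3.png",p["img"])
p=env.read_camera("side"); cv2.imwrite("pics/s3.png",p["img"])
E
```

```text
t: 8.97
position: [0.3976, -0.2268, 0.0581]
ee_rot: [[-0.895, 0.004, -0.446], [0.446, -0.002, -0.895], [-0.005, -1.0, 0.0]]
ft_force: [0.2, 0.5, -3.0]
grip_width: 0.0119
t: 9.22
position: [0.3979, -0.2261, 0.0573]
ee_rot: [[-0.895, 0.001, -0.446], [0.446, 0.001, -0.895], [-0.0, -1.0, -0.001]]
ft_force: [-0.6, 0.5, -2.4]
grip_width: 0.0115
t 9.22 [ 0.3979 -0.2261  0.0573] yaw -116.48 ydown [ 6.e-04  8.e-04 -1.e+00] F [-0.64  0.51 -2.39] w 0.0115 q [-44.  35. 114.   0.  32.  73.]
0.45688945342509346 -0.02557555945149391
```

View pics/w3.png

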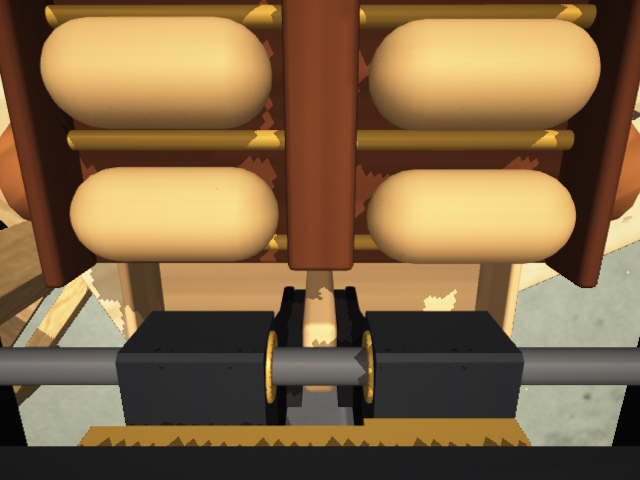

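View pics/s3.png

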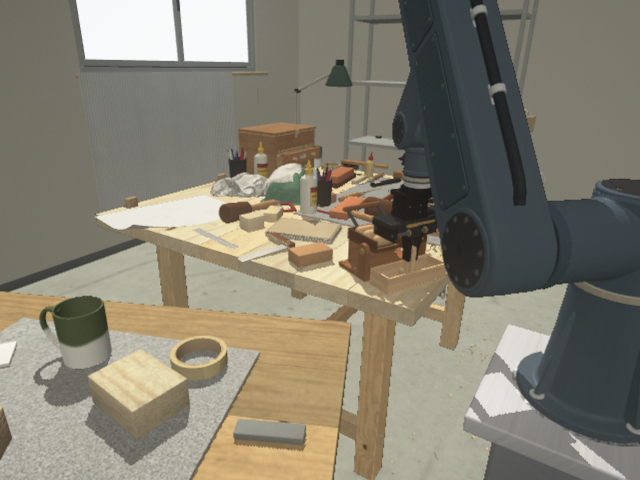

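The wrist view shows the box squarely under the lip, its tab (320,340) in line with the tray divider (320). Measure the remaining gap from this view.

```bash
python3 - <<'E'
from h import *
W=np.load("Ww3.npy"); x=np.array([.8957,-.4446]);y=np.array([.4446,.8957])
s=W[...,:2]@x; t=W[...,:2]@y; z=W[...,2]
def reg(n,v0,v1,u0,u1):
    a=slice(v0,v1,max(1,(v1-v0)//6)); print(n); 
    for v in range(v0,v1,max(1,(v1-v0)//8)): print(v,[(s[v,u].round(4),t[v,u].round(4),z[v,u].round(4)) for u in range(u0,u1,max(1,(u1-u0)//3))])
reg("divider front",255,300,310,330)
for v in (100,200,250): 
    print("row",v,[(u,t[v,u].round(4),z[v,u].round(3)) for u in (282,286,290,294,348,352,356,360)])
print("walls",[(v,s[v,60].round(4),t[v,60].round(4),z[v,60].round(3),s[v,588].round(4),t[v,588].round(4),z[v,588].round(3)) for v in range(260,295,4)])
print("left wall top inner/outer at row 100",[(u,t[100,u].round(4),z[100,u].round(3)) for u in range(0,50,5)],[(u,t[100,u].round(4),z[100,u].round(3)) for u in range(590,640,5)])
print("box",[(u,s[290,u].round(4),t[290,u].round(4),z[290,u].round(3)) for u in list(range(100,170,5))+list(range(470,530,5))])
E
```

```text
divider front
255 [(np.float64(0.4983), np.float64(-0.0225), np.float64(0.1018)), (np.float64(0.4978), np.float64(-0.0243), np.float64(0.1004)), (np.float64(0.4983), np.float64(-0.026), np.float64(0.1018)), (np.float64(0.4981), np.float64(-0.0278), np.float64(0.1012))]
260 [(np.float64(0.4964), np.float64(-0.0225), np.float64(0.101)), (np.float64(0.4963), np.float64(-0.0243), np.float64(0.1006)), (np.float64(0.4963), np.float64(-0.026), np.float64(0.1006)), (np.float64(0.4966), np.float64(-0.0278), np.float64(0.1015))]
265 [(np.float64(0.4948), np.float64(-0.0224), np.float64(0.101)), (np.float64(0.4948), np.float64(-0.0242), np.float64(0.1009)), (np.float64(0.495), np.float64(-0.026), np.float64(0.1015)), (np.float64(0.4949), np.float64(-0.0278), np.float64(0.1012))]
270 [(np.float64(0.4691), np.float64(-0.0209), np.float64(0.0395)), (np.float64(0.4697), np.float64(-0.0236), np.float64(0.041)), (np.float64(0.4694), np.float64(-0.0264), np.float64(0.0402)), (np.float64(0.4697), np.float64(-0.0291), np.float64(0.041))]
275 [(np.float64(0.4691), np.float64(-0.021), np.float64(0.0455)),
[... 5480 characters left out ...]
at64(-0.1119), np.float64(0.004)), (480, np.float64(0.4459), np.float64(-0.112), np.float64(0.01)), (485, np.float64(0.4481), np.float64(-0.1126), np.float64(0.015)), (490, np.float64(0.4514), np.float64(-0.1119), np.float64(0.023)), (495, np.float64(0.4539), np.float64(-0.112), np.float64(0.028)), (500, np.float64(0.4565), np.float64(-0.1118), np.float64(0.034)), (505, np.float64(0.4586), np.float64(-0.1118), np.float64(0.039)), (510, np.float64(0.4602), np.float64(-0.1125), np.float64(0.042)), (515, np.float64(0.4597), np.float64(-0.1153), np.float64(0.041)), (520, np.float64(0.4403), np.float64(-0.14), np.float64(-0.002)), (525, np.float64(0.1088), np.float64(-0.5358), np.float64(-0.74))]
```

```bash
python3 -m crank '[[[-0.003,0,0],[0,0,0],1],[[-0.006,0,0],[0,0,0],1],[[-0.008,0,0],[0,0,0],1],[[-0.008,0,0],[0,0,0],1],[[-0.008,0,0],[0,0,0],1]]'; python3 - <<'E'
from h import *
show(); x=np.array([.8957,-.4446]);y=np.array([.4446,.8957]);P=env.get_obs()["position"][:2]; print(P@x,P@y)
E
```

```text
t: 9.73
position: [0.4052, -0.2298, 0.0573]
ee_rot: [[-0.895, 0.001, -0.446], [0.446, 0.0, -0.895], [-0.001, -1.0, -0.001]]
ft_force: [-0.1, 0.5, -1.4]
grip_width: 0.0114
t 9.73 [ 0.4052 -0.2298  0.0573] yaw -116.52 ydown [ 1.4e-03  3.0e-04 -1.0e+00] F [-0.07  0.47 -1.39] w 0.0114 q [-43.  35. 112.   0.  32.  73.]
0.4651132214551127 -0.025728445784433847
```

```bash
python3 -m crank '[[[0,0.0005,0],[0,0,0],1],[[0,0.0005,0],[0,0,0],0.5],[[0,0.0005,0],[0,0,0],0.5],[[0,0.0005,0],[0,0,0],0.5],[[0,0.0005,0],[0,0,0],0.5]]'; python3 -m crank '[[[0,0,0],[0,0,0],0.5],[[0,-0.02,0],[0,0,0],0.5],[[0,-0.055,0],[0,0,0],0.5],[[0,-0.095,0],[0,0,0],0.5],[[0,-0.135,0],[0,0,0],0.5]]'; python3 - <<'E'
from h import *
show()
p=env.read_camera("wrist"); np.save("Ww4.npy",cloud(p)); cv2.imwrite("pics/w4.png",p["img"])
E
```

```text
t: 10.15
position: [0.4052, -0.2298, 0.0567]
ee_rot: [[-0.895, 0.001, -0.446], [0.446, 0.0, -0.895], [-0.001, -1.0, -0.001]]
ft_force: [-0.4, 0.3, -0.0]
grip_width: 0.031
t: 10.57
position: [0.4042, -0.2292, 0.1927]
ee_rot: [[-0.895, -0.001, -0.446], [0.446, 0.002, -0.895], [0.002, -1.0, -0.002]]
ft_force: [0.7, -1.4, -0.0]
grip_width: 0.0433
t 10.57 [ 0.4042 -0.2292  0.1927] yaw -116.50 ydown [-0.001   0.0024 -1.    ] F [ 0.7  -1.4  -0.04] w 0.0433 q [-43.  21. 106.   0.  53.  73.]
```

View pics/w4.png

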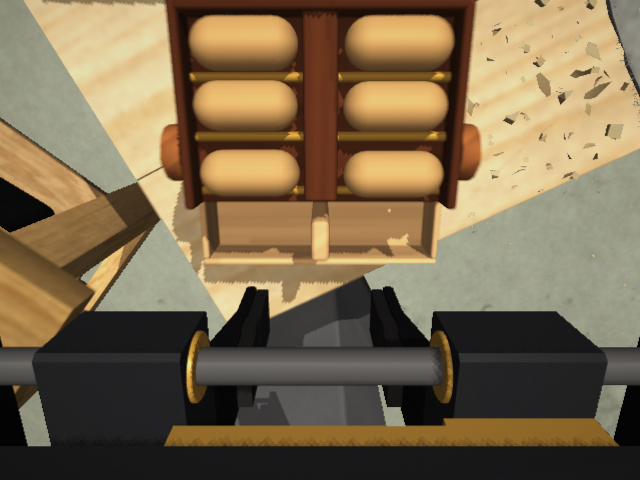

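The box stands upright under the lip, tab at (320,232), near rim along row 262, left and right rims at 204 and 436, symmetric about the divider. Measure.

```bash
python3 - <<'E'
from h import *
W=np.load("Ww4.npy").reshape(-1,3); W=W[~np.isnan(W[:,0])]; x=np.array([.8957,-.4446]);y=np.array([.4446,.8957])
S=W[:,:2]@x;T=W[:,:2]@y;z=W[:,2]; k=(S>.40)&(S<.66)&(abs(T+.025)<.13)
m=k&(z>.085)&(z<.098)&(S<.485); print("tab",m.sum(),S[m].min(),S[m].max(),T[m].min(),T[m].max())
m=k&(z>.037)&(z<.046)&(S<.49); print("rim s",np.percentile(S[m],[.5,1,99]),"t",np.percentile(T[m],[0.2,.5,99.5,99.8]))
n=m&(S<np.percentile(S[m],1)+.006); print("near rim slope",np.degrees(np.polyfit(T[n],S[n],1)[0]))
m=k&(z>.102)&(z<.109)&(abs(abs(T+.0257)-.079)<.005); print("walls s",np.percentile(S[m],[0,.2,.5]),"T",T[m].min(),T[m].max(), )
m=k&(z>.138)&(z<.15)&(S>.6); print("handle",m.sum(), S[m].mean() if m.sum() else 0)
show(); P=.6560*x-.0257*y; print(P); rows(P[0],P[1],.20,-26.4,n=20,arc=False)
E
```

```text
tab 751 0.4503754336967019 0.47832180972516736 -0.03140398043780276 -0.019371784882730635
rim s [0.42968605 0.42980359 0.47825837] t [-0.11718132 -0.11697653  0.06612034  0.0664003 ]
near rim slope 0.11910690334795633
walls s [0.48899913 0.48949148 0.49003576] T -0.1079983782765433 0.05646154959260453
handle 0 0
t 10.62 [ 0.4082 -0.2325  0.1999] yaw -116.46 ydown [ 0.0107 -0.0085 -0.9999] F [ 0.95 -0.83  4.22] w 0.0433 q [-43.  20. 106.   0.  53.  73.]
[ 0.57615298 -0.31467709]
dist 0.187 turn [ -0.7 -90.1  -0.5] rows needed 13
[-0.014, 0.0, -0.0] [-0.1, -6.9, -0.0]
[-0.029, 0.0, -0.0] [-0.1, -13.9, -0.1]
[-0.043, 0.001, -0.0] [-0.2, -20.8, -0.1]
[-0.058, 0.001, -0.0] [-0.2, -27.7, -0.1]
[-0.072, 0.001, -0.0] [-0.3, -34.6, -0.2]
[-0.086, 0.001, -0.001] [-0.3, -41.6, -0.2]
[-0.101, 0.001, -0.001] [-0.4, -48.5, -0.3]
[-0.115, 0.002, -0.001] [-0.4, -55.4, -0.3]
[-0.129, 0.002, -0.001] [-0.5, -62.4, -0.3]
[-0.144, 0.002, -0.001] [-0.6, -69.3, -0.4]
[-0.158, 0.002, -0.001] [-0.6, -76.2, -0.4]
[-0.173, 0.002, -0.001] [-0.7, -83.1, -0.4]
[-0.187, 0.002, -0.001] [-0.7, -90.1, -0.5]
```

```bash
python3 -m crank '[[[-0.01,0,0],[0,-6,0],0.5],[[-0.025,0,0],[0,-13,0],0.5],[[-0.042,0,0],[0,-20,0],0.5],[[-0.057,0,0],[0,-27,0],0.5],[[-0.072,0,0],[0,-34,0],0.5]]'; python3 -c "
from h import *
show();rows(.5762,-.3147,.21,-26.4,n=20,arc=False)"
```

```text
t: 11.03
position: [0.4699, -0.2621, 0.1916]
ee_rot: [[-0.991, 0.001, 0.137], [-0.137, 0.001, -0.991], [-0.001, -1.0, -0.0]]
ft_force: [-0.8, -0.3, -1.1]
grip_width: 0.0435
t 11.03 [ 0.4699 -0.2621  0.1916] yaw -82.15 ydown [ 9.e-04  6.e-04 -1.e+00] F [-0.85 -0.28 -1.12] w 0.0435 q [-41.  26.  97.   0.  58.  41.]
dist 0.120 turn [ -0.  -55.7  -0.1] rows needed 8
[-0.012, -0.002, 0.008] [-0.0, -7.0, -0.0]
[-0.025, -0.005, 0.017] [-0.0, -13.9, -0.0]
[-0.037, -0.007, 0.025] [-0.0, -20.9, -0.0]
[-0.049, -0.009, 0.033] [-0.0, -27.9, -0.0]
[-0.061, -0.011, 0.042] [-0.0, -34.8, -0.0]
[-0.074, -0.014, 0.05] [-0.0, -41.8, -0.0]
[-0.086, -0.016, 0.058] [-0.0, -48.8, -0.1]
[-0.098, -0.018, 0.067] [-0.0, -55.7, -0.1]
```

```bash
python3 -m crank '[[[-0.012,-0.002,0.008],[0,-7,0],0.5],[[-0.025,-0.005,0.017],[0,-14,0],0.5],[[-0.037,-0.007,0.025],[0,-21,0],0.5],[[-0.049,-0.009,0.033],[0,-28,0],0.5],[[-0.061,-0.011,0.042],[0,-35,0],0.5]]'; python3 -c "
from h import *
show();rows(.5762,-.3147,.20,-26.4,n=20,arc=False)"
```

```text
t: 11.45
position: [0.5357, -0.2955, 0.2023]
ee_rot: [[-0.733, 0.0, 0.68], [-0.68, 0.001, -0.733], [-0.001, -1.0, -0.001]]
ft_force: [-0.0, -0.7, 1.0]
grip_width: 0.0433
t 11.45 [ 0.5357 -0.2955  0.2023] yaw -47.14 ydown [ 2.0e-04  1.3e-03 -1.0e+00] F [-0.03 -0.68  0.96] w 0.0433 q [-39.  31.  85.   0.  64.   8.]
dist 0.045 turn [  0.  -20.7  -0.1] rows needed 3
[-0.006, 0.001, 0.014] [0.0, -6.9, -0.0]
[-0.011, 0.002, 0.028] [0.0, -13.8, -0.0]
[-0.017, 0.002, 0.042] [0.0, -20.7, -0.1]
```

```bash
python3 -m crank '[[[-0.006,0.001,0.014],[0,-6.9,0],0.5],[[-0.011,0.002,0.028],[0,-13.8,0],0.5],[[-0.017,0.002,0.042],[0,-20.7,0],0.5],[[-0.017,0.002,0.042],[0,-20.7,0],0.5],[[-0.017,0.002,0.042],[0,-20.7,0],0.5]]'; python3 - <<'E'
from h import *
show();rows(.5762,-.3147,.119,-26.4,n=20,arc=False)
p=env.read_camera("wrist"); cv2.imwrite("pics/w5.png",p["img"])
E
```

```text
t: 11.87
position: [0.576, -0.3148, 0.2]
ee_rot: [[-0.453, -0.0, 0.891], [-0.891, 0.001, -0.453], [-0.001, -1.0, -0.001]]
ft_force: [-1.7, 0.5, -0.4]
grip_width: 0.0436
t 11.87 [ 0.576  -0.3148  0.2   ] yaw -26.95 ydown [-3.0e-04  1.4e-03 -1.0e+00] F [-1.71  0.54 -0.37] w 0.0436 q [-38.  34.  79.   0.  67. -11.]
dist 0.081 turn [ 0.1 -0.6 -0.1] rows needed 3
[-0.0, 0.027, 0.0] [0.0, -0.2, -0.0]
[-0.0, 0.054, 0.0] [0.0, -0.4, -0.0]
[-0.0, 0.081, 0.0] [0.1, -0.6, -0.1]
```

View pics/w5.png

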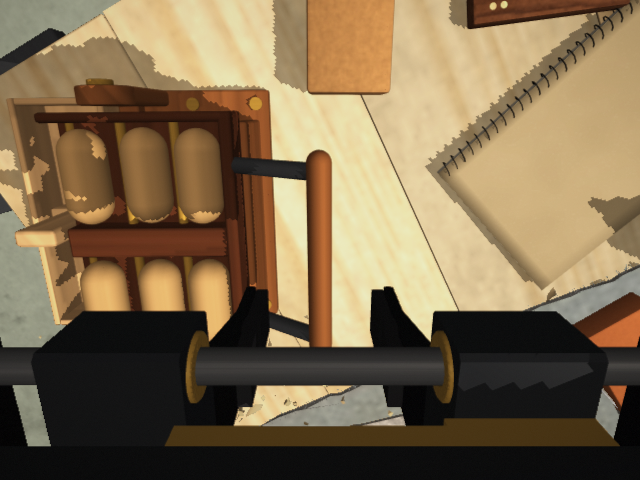

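The handle runs down column 320, centred between the fingers. Check by projection where the lowered grasp point falls on it.

```bash
python3 - <<'E'
from h import *
p=env.read_camera("wrist"); W=cloud(p)
x=np.array([.8957,-.4446]);y=np.array([.4446,.8957])
print("grasp pt",proj(p,np.array([.5762,-.3147,.136])), env.pinpoint("tray_handle",p)[:2])
m=(W[...,2]>.137)&(W[...,2]<.150)&(np.arange(640)[None]>295)&(np.arange(640)[None]<345)&(np.arange(480)[:,None]<350); w=W[m]; s=w[:,:2]@x; t=w[:,:2]@y
print(len(w),np.median(s),t.min(),t.max(),np.percentile(w[:,2],[50,95]),"slope",np.degrees(np.polyfit(t,s,1)[0]))
for r in (165,325): print(r,W[r,285],W[r,285,:2]@y)
show()
E
```

```text
grasp pt [320.22024679 259.81353412] [{'uv': [320.4, 260.2], 'confidence': 0.68}]
4605 0.6565555214727959 -0.08080146545761091 0.03618342464905217 [0.14125787 0.14291697] slope 0.07639223441519806
165 [ 0.58269613 -0.25881819  0.12724347] 0.02724324267116548
325 [ 0.53456788 -0.34739341  0.124482  ] -0.07349139676859659
t 12.02 [ 0.5751 -0.3143  0.2005] yaw -26.90 ydown [-6.0e-04  1.7e-03 -1.0e+00] F [ 0.71  0.49 -0.72] w 0.0437 q [-38.  34.  79.   0.  67. -12.]
```

```bash
python3 -m crank '[[[-0.001,0.025,0.001],[0,-0.3,0],0.5],[[-0.001,0.055,0.001],[0,-0.5,0],0.5],[[-0.001,0.075,0.001],[0,-0.5,0],0.5],[[-0.001,0.083,0.001],[0,-0.5,0],0.5],[[-0.001,0.083,0.001],[0,-0.5,0],0.6]]' 15; python3 -c "
from h import *
show();rows(.5766,-.3149,.1173,-26.4,n=20,arc=False)"
```

```text
t: 12.43
position: [0.5757, -0.3132, 0.1157]
ee_rot: [[-0.444, -0.003, 0.896], [-0.896, 0.004, -0.444], [-0.002, -1.0, -0.005]]
ft_force: [0.7, 0.1, 0.9]
grip_width: 0.0411
t 12.43 [ 0.5757 -0.3132  0.1157] yaw -26.35 ydown [-0.0035  0.004  -1.    ] F [0.67 0.06 0.94] w 0.0411 q [-38.  40.  82.   0.  58. -12.]
dist 0.002 turn [ 0.3  0.  -0.1] rows needed 1
[0.001, -0.002, 0.002] [0.3, 0.0, -0.1]
```

```bash
python3 -m crank '[[[0,-0.001,0.002],[0.2,0,0],1],[[0,-0.001,0.002],[0.2,0,0],1],[[0,-0.001,0.002],[0.2,0,0],1],[[0,-0.001,0.002],[0.2,0,0],1],[[0,-0.001,0.002],[0.2,0,0],1]]' 15; python3 -m crank '[[[0,0,0],[0,0,0],1],[[0,0,0],[0,0,0],1],[[0,0,0],[0,0,0],1]]' 15; python3 -c "
from h import *
show()
th0=np.arctan2(.06,.14)
for t in (.1,.2,.3,.4,.45,.5,.55,.6,.65,.7): print(t,np.round(.1523*np.array([np.cos(th0+t)-np.cos(th0),np.sin(th0+t)-np.sin(th0)]),4))
"
```

```text
t: 12.85
position: [0.5765, -0.3142, 0.1202]
ee_rot: [[-0.442, -0.003, 0.897], [-0.897, 0.002, -0.442], [-0.0, -1.0, -0.003]]
ft_force: [-6.1, 2.8, 8.4]
grip_width: 0.0135
t: 13.1
position: [0.5765, -0.3142, 0.1202]
ee_rot: [[-0.442, -0.002, 0.897], [-0.897, 0.002, -0.442], [-0.001, -1.0, -0.003]]
ft_force: [-7.8, 1.4, 7.4]
grip_width: 0.0136
t 13.10 [ 0.5765 -0.3142  0.1202] yaw -26.26 ydown [-0.0021  0.0017 -1.    ] F [-7.84  1.4   7.41] w 0.0136 q [-38.  39.  82.  -0.  59. -12.]
0.1 [-0.0067  0.0137]
0.2 [-0.0147  0.0266]
0.3 [-0.024   0.0387]
0.4 [-0.0344  0.0498]
0.45 [-0.04    0.0549]
0.5 [-0.0459  0.0598]
0.55 [-0.052   0.0643]
0.6 [-0.0583  0.0686]
0.65 [-0.0649  0.0725]
0.7 [-0.0716  0.0761]
```

```bash
python3 -m crank '[[[0,-0.002,-0.0015],[0,0,0],1],[[0,-0.006,-0.0035],[0,0,0],1],[[0,-0.009,-0.0055],[0,0,0],1],[[0,-0.0125,-0.007],[0,0,0],1],[[0,-0.0155,-0.0087],[0,0,0],1]]' 15; python3 -c "
from h import *
show();o=env.get_obs()['position'];P=np.array(o);s=P[:2]@[.8957,-.4446];print('s',s-.6561,'z',P[2]-.1202,'tilt',np.arctan2(P[2]+.0187-.0789+.003-.003-.0+0,1) if 0 else np.arctan2(.06+P[2]-.1202,.14+s-.6561)-np.arctan2(.06,.14))
"
```

```text
t: 13.52
position: [0.5707, -0.3112, 0.1341]
ee_rot: [[-0.443, 0.002, 0.897], [-0.897, -0.0, -0.443], [-0.001, -1.0, 0.002]]
ft_force: [-4.4, 0.6, -5.1]
grip_width: 0.0134
t 13.52 [ 0.5707 -0.3112  0.1341] yaw -26.30 ydown [ 0.0023 -0.     -1.    ] F [-4.41  0.6  -5.06] w 0.0134 q [-38.  38.  83.   0.  59. -12.]
s -0.0065704926525680385 z 0.013900493035684663 tilt 0.10090568661495658
```

```bash
cat >> h.py <<'E'
def tl():
    P=env.get_obs()['position'];s=P[:2]@[.8957,-.4446]-.6561;z=P[2]-.1202
    print("tilt %.3f"%(np.arctan2(.06+z,.14+s)-np.arctan2(.06,.14)),"rad %.4f"%np.hypot(.06+z,.14+s)); show()
E
python3 -m crank '[[[0,-0.0026,-0.002],[0,0,0],1],[[0,-0.0052,-0.0036],[0,0,0],1],[[0,-0.0078,-0.0052],[0,0,0],1],[[0,-0.0104,-0.007],[0,0,0],1],[[0,-0.013,-0.0087],[0,0,0],1]]' 15 >/dev/null;python3 -m crank '[[[0,-0.0024,-0.0018],[0,0,0],1],[[0,-0.0048,-0.0036],[0,0,0],1],[[0,-0.0072,-0.0055],[0,0,0],1],[[0,-0.0096,-0.0073],[0,0,0],1],[[0,-0.012,-0.0092],[0,0,0],1]]' 15 >/dev/null;  python3 - <<'E'
from h import *
tl()
p=env.read_camera("wrist"); cv2.imwrite("pics/w6.png",p["img"])
E
```

```text
tilt 0.301 rad 0.1535
t 14.35 [ 0.5557 -0.3038  0.1598] yaw -26.30 ydown [ 0.0052 -0.0016 -1.    ] F [-0.58 -0.82 -4.25] w 0.0134 q [-39.  35.  84.   0.  60. -13.]
```

View pics/w6.png

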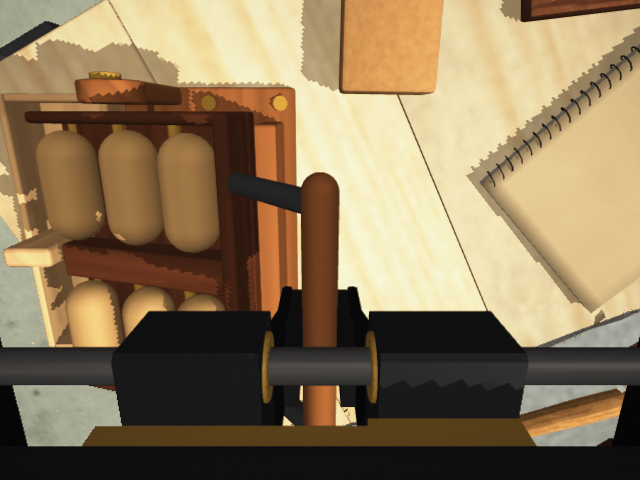

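The tray is tilting with the handle gripped at (320,290), and all blanks still show in their rows. Continue slowly through the roll-off point.

```bash
python3 -m crank '[[[0,-0.0022,-0.0021],[0,0,0],1],[[0,-0.0044,-0.0042],[0,0,0],1],[[0,-0.0067,-0.0063],[0,0,0],1],[[0,-0.0089,-0.0084],[0,0,0],1],[[0,-0.0111,-0.0104],[0,0,0],1]]' 15 >/dev/null;python3 -m crank '[[[0,-0.0011,-0.0011],[0,0,0],1],[[0,-0.0021,-0.0022],[0,0,0],1],[[0,-0.0031,-0.0033],[0,0,0],1],[[0,-0.0041,-0.0045],[0,0,0],1],[[0,-0.0051,-0.0056],[0,0,0],1]]' 15 >/dev/null;  python3 - <<'E'
from h import *
tl()
E
```

```text
tilt 0.447 rad 0.1543
t 15.23 [ 0.5422 -0.2971  0.1763] yaw -26.31 ydown [ 0.0071 -0.0026 -1.    ] F [ 3.06 -0.29  0.86] w 0.0133 q [-39.  33.  86.   0.  61. -13.]
```

```bash
python3 -m crank '[[[0,-0.001,-0.0014],[0,0,0],1],[[0,-0.002,-0.0028],[0,0,0],1],[[0,-0.003,-0.0041],[0,0,0],1],[[0,-0.004,-0.0054],[0,0,0],1],[[0,-0.0049,-0.0067],[0,0,0],1]]' 15 >/dev/null;  python3 - <<'E'
from h import *
tl()
p=env.read_camera("wrist"); cv2.imwrite("pics/w7.png",p["img"])
p=env.read_camera("side"); cv2.imwrite("pics/s7.png",p["img"][150:310,280:480].repeat(3,0).repeat(3,1))
E
```

```text
tilt 0.499 rad 0.1546
t 15.65 [ 0.5368 -0.2945  0.1817] yaw -26.31 ydown [ 0.0088 -0.0036 -1.    ] F [ 5.05 -1.06  3.23] w 0.0131 q [-39.  32.  87.   0.  61. -13.]
```

View pics/w7.png

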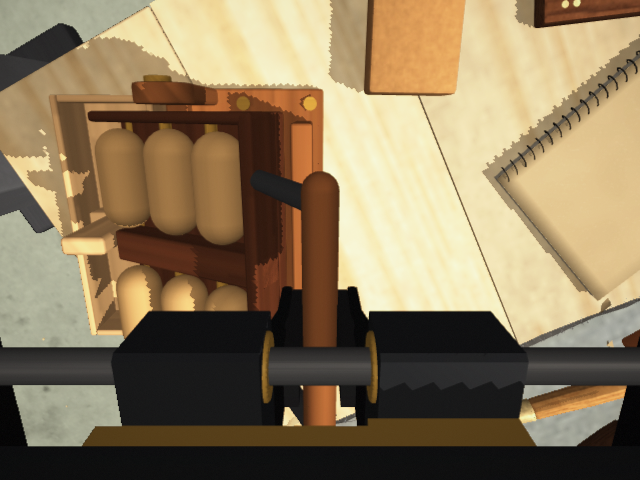

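View pics/s7.png

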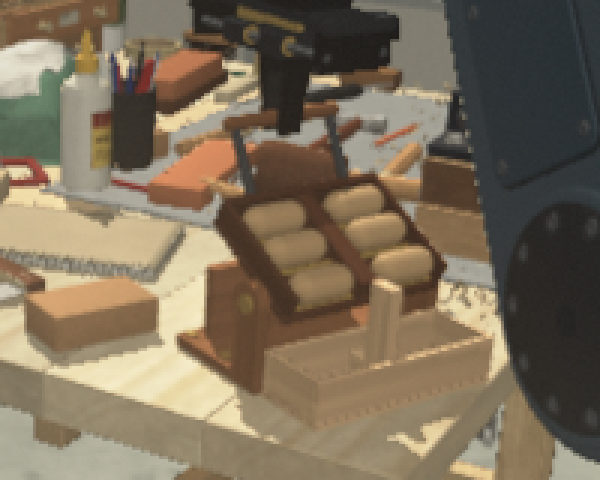

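Still six in the tray at 0.50 rad (both rows seen at (315,285) and (400,262) in the side crop). Slowly further.

```bash
python3 -m crank '[[[0,-0.0017,-0.0016],[0,0,0],1],[[0,-0.0034,-0.0033],[0,0,0],1],[[0,-0.0051,-0.0051],[0,0,0],1],[[0,-0.0068,-0.007],[0,0,0],1],[[0,-0.0086,-0.0089],[0,0,0],1]]' 15 >/dev/null;  python3 - <<'E'
from h import *
tl()
p=env.read_camera("side"); cv2.imwrite("pics/s8.png",p["img"][150:310,280:480].repeat(3,0).repeat(3,1))
E
```

```text
tilt 0.582 rad 0.1552
t 16.17 [ 0.5278 -0.29    0.1897] yaw -26.30 ydown [ 0.0064 -0.0023 -1.    ] F [ 4.37 -0.75  4.  ] w 0.0134 q [-39.  31.  88.   0.  61. -13.]
```

View pics/s8.png

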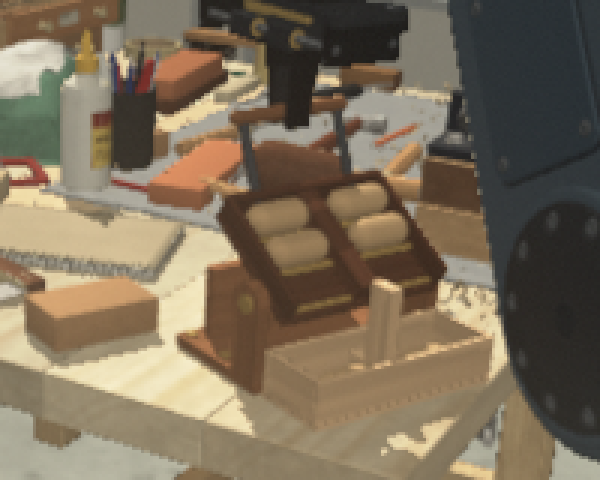

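The front row is now empty in both lanes, with the middle and back rows intact. I lower slowly and take a wrist picture of the box.

```bash
python3 - <<'E'
from h import *
p=env.read_camera("wrist"); cv2.imwrite("pics/w8.png",p["img"])
E
python3 -m crank '[[[0,0.0017,0.0017],[0,0,0],1],[[0,0.0034,0.0035],[0,0,0],1],[[0,0.0051,0.0053],[0,0,0],1],[[0,0.0068,0.0071],[0,0,0],1],[[0,0.0086,0.0089],[0,0,0],1]]' >/dev/null;python3 -c "
from h import *
tl()"
```

```text
tilt 0.498 rad 0.1548
t 16.68 [ 0.537  -0.2946  0.1818] yaw -26.30 ydown [ 0.0085 -0.0036 -1.    ] F [ 6.21 -1.01  7.1 ] w 0.0135 q [-39.  32.  87.   0.  61. -13.]
```

View pics/w8.png

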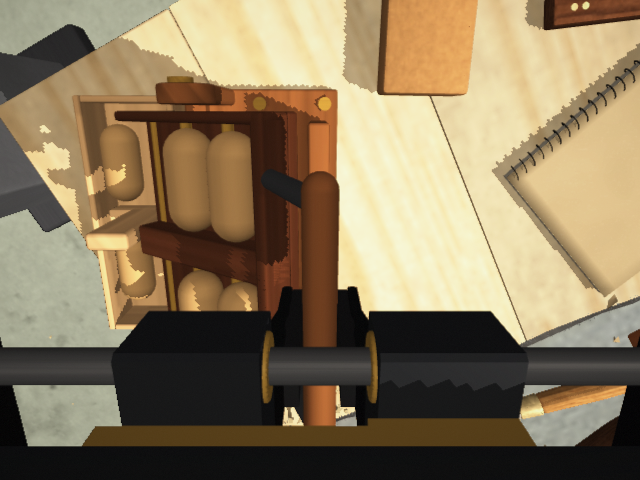

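Both blanks lie in the box at (120,162) and (137,265), one on each side of the tab. Continue lowering.

```bash
python3 -m crank '[[[0,0.0008,0.0025],[0,0,0],1],[[0,0.0024,0.0048],[0,0,0],1],[[0,0.0045,0.007],[0,0,0],1],[[0,0.0065,0.009],[0,0,0],1],[[0,0.0085,0.011],[0,0,0],1]]' >/dev/null;python3 -c "
from h import *
tl()"
python3 -m crank '[[[0,0.0022,0.0021],[0,0,0],1],[[0,0.0044,0.0042],[0,0,0],1],[[0,0.0067,0.0063],[0,0,0],1],[[0,0.0089,0.0084],[0,0,0],1],[[0,0.0111,0.0104],[0,0,0],1]]' >/dev/null;python3 -c "
from h import *
tl()"
```

```text
tilt 0.410 rad 0.1542
t 17.10 [ 0.5458 -0.299   0.1725] yaw -26.29 ydown [ 0.0058 -0.0022 -1.    ] F [ 5.53 -1.45  5.02] w 0.0134 q [-39.  33.  86.   0.  61. -13.]
tilt 0.312 rad 0.1536
t 17.52 [ 0.5549 -0.3035  0.1611] yaw -26.28 ydown [ 0.0049 -0.0018 -1.    ] F [ 4.76 -1.55  3.15] w 0.0135 q [-39.  35.  85.   0.  60. -13.]
```

```bash
python3 -m crank '[[[0,0.0024,0.0018],[0,0,0],1],[[0,0.0048,0.0036],[0,0,0],1],[[0,0.0072,0.0055],[0,0,0],1],[[0,0.0096,0.0073],[0,0,0],1],[[0,0.012,0.0092],[0,0,0],1]]' >/dev/null
python3 -m crank '[[[0,0.0026,0.0016],[0,0,0],1],[[0,0.0052,0.0032],[0,0,0],1],[[0,0.0078,0.0048],[0,0,0],1],[[0,0.0104,0.0064],[0,0,0],1],[[0,0.013,0.008],[0,0,0],1]]' >/dev/null;python3 -c "
from h import *
tl()"
```

```text
tilt 0.112 rad 0.1527
t 18.35 [ 0.57   -0.311   0.1357] yaw -26.28 ydown [ 0.0039 -0.0013 -1.    ] F [ 4.55 -1.85  1.69] w 0.0136 q [-38.  38.  83.   0.  59. -12.]
```

```bash
python3 -m crank '[[[0,0.003,0.002],[0,0,0],1],[[0,0.006,0.004],[0,0,0],1],[[0,0.009,0.0055],[0,0,0],1],[[0,0.0115,0.0068],[0,0,0],1],[[0,0.0135,0.008],[0,0,0],1]]' >/dev/null;python3 -c "
from h import *
tl()"
python3 -m crank '[[[0,0.001,0.0005],[0,0,0],1],[[0,0.002,0.001],[0,0,0],1],[[0,0.0025,0.001],[0,0,0],1],[[0,0.0025,0.001],[0,0,0],1]]' >/dev/null;python3 -c "
from h import *
tl()"
```

```text
tilt 0.009 rad 0.1523
t 18.77 [ 0.576  -0.3139  0.1215] yaw -26.29 ydown [ 1.4e-03  3.0e-04 -1.0e+00] F [ 1.86 -1.5   0.89] w 0.0133 q [-38.  39.  82.   0.  58. -12.]
tilt 0.001 rad 0.1522
t 19.10 [ 0.5765 -0.3141  0.1203] yaw -26.28 ydown [ 8.e-04  4.e-04 -1.e+00] F [-1.28 -0.3   4.79] w 0.0132 q [-38.  39.  82.   0.  58. -12.]
```

The tray is level on its stop: z is back at 0.1203 and the upward reaction is 4.8 N. Release and back off.

```bash
python3 -m crank '[[[0,0,0],[0,0,0],0.5],[[0,0,0],[0,0,0],0.5],[[0,0,0],[0,0,0],0.5],[[0,0,0],[0,0,0],0.5],[[0,0,0],[0,0,0],0.5]]'; python3 -m crank '[[[0,-0.005,0],[0,0,0],0.5],[[0,-0.02,0],[0,0,0],0.5],[[0,-0.05,0],[0,0,0],0.5],[[0,-0.085,0],[0,0,0],0.5],[[0,-0.12,0],[0,0,0],0.5]]';python3 -m crank '[[[0.03,-0.02,0.02],[0,0,0],0.5],[[0.07,-0.02,0.03],[0,0,0],0.5],[[0.1,-0.02,0.03],[0,0,0],0.5],[[0.1,-0.02,0.03],[0,0,0],0.5],[[0.1,-0.02,0.03],[0,0,0],0.5]]'; python3 - <<'E'
from h import *
show()
for n in ("top","side","wrist"):
    p=env.read_camera(n); cv2.imwrite(f"pics/{n}9.png",p["img"]); np.save(f"W9{n}.npy",cloud(p))
E
```

```text
t: 19.52
position: [0.5775, -0.3143, 0.1194]
ee_rot: [[-0.443, 0.003, 0.897], [-0.897, -0.0, -0.443], [-0.001, -1.0, 0.003]]
ft_force: [0.3, -0.6, -0.0]
grip_width: 0.0382
t: 19.93
position: [0.5768, -0.3141, 0.2407]
ee_rot: [[-0.443, 0.002, 0.897], [-0.897, 0.0, -0.443], [-0.001, -1.0, 0.002]]
ft_force: [0.0, -0.6, 0.2]
grip_width: 0.0438
t: 20.35
position: [0.5588, -0.4191, 0.2599]
ee_rot: [[-0.446, 0.004, 0.895], [-0.895, -0.001, -0.446], [-0.001, -1.0, 0.004]]
ft_force: [-0.5, 1.7, 0.3]
grip_width: 0.0435
t 20.35 [ 0.5588 -0.4191  0.2599] yaw -26.48 ydown [ 3.8e-03 -5.0e-04 -1.0e+00] F [-0.48  1.7   0.27] w 0.0435 q [-46.  34.  68.   0.  77. -20.]
```

View pics/top9.png

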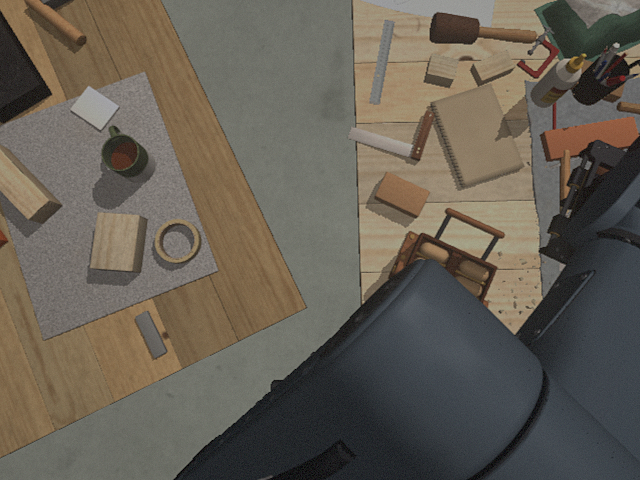

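View pics/side9.png

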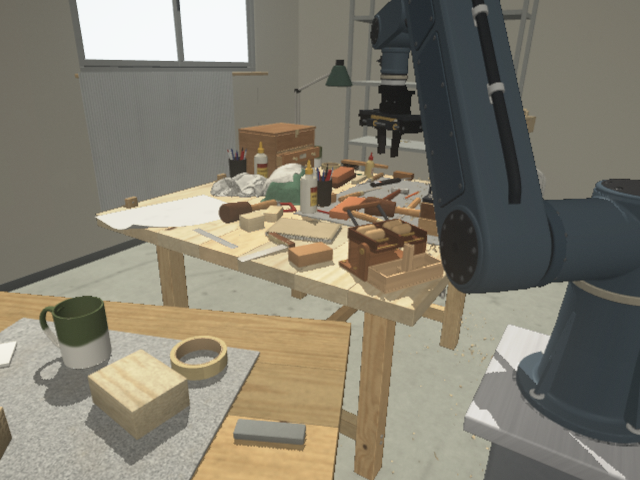

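View pics/wrist9.png

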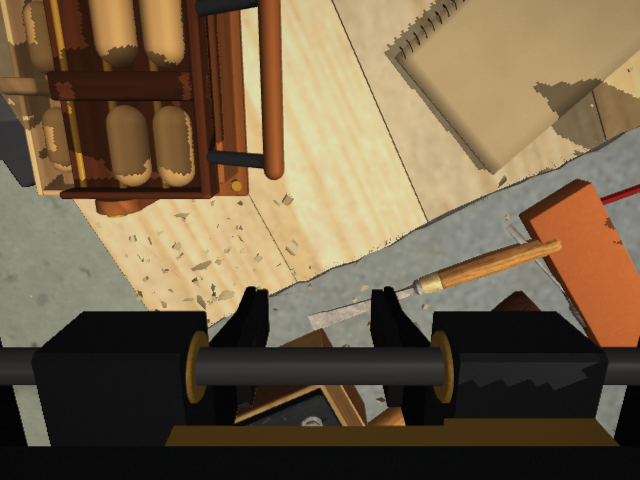

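The pictures show the tray level, with four blanks left in two rows (wrist (112,30), (160,30), (128,145), (173,145)). Two more are in the box at (35,35) and (57,140), and the cork (402,193) and tape (178,242) are unmoved. One last check of the box's pose, then hand in.

```bash
python3 - <<'E'
from h import *
x=np.array([.8957,-.4446]);y=np.array([.4446,.8957])
for n in ("wrist","side"):
    W=np.load(f"W9{n}.npy").reshape(-1,3); W=W[~np.isnan(W[:,0])]
    S=W[:,:2]@x;T=W[:,:2]@y;z=W[:,2]; k=(abs(T+.025)<.13)
    m=k&(z>.085)&(z<.098)&(S<.485)&(S>.43); print(n,"tab",m.sum(),S[m].min(),S[m].max(),T[m].min(),T[m].max())
    m=k&(z>.136)&(z<.15)&(S>.63)&(S<.68); print("handle s,z",S[m].mean(),np.percentile(z[m],95))
    m=k&(z>.037)&(z<.046)&(S<.49)&(S>.40); print("rim",np.percentile(S[m],[.5,99]),np.percentile(T[m],[.5,99.5]))
print(env.close_job())
E
```

```text
wrist tab 712 0.4510509931568214 0.47961455566096517 -0.031059006300645186 -0.019043748609748355
handle s,z 0.6570676430818057 0.1429623924360808
rim [0.42872459 0.45018425] [-0.11604928  0.04198378]
side tab 42 0.4468835390896469 0.47331947209878333 -0.029498165489281473 -0.015422780847794273
handle s,z 0.6515241243291744 0.14195819424822118
rim [0.42582032 0.48793876] [-0.11395945  0.07027894]
the job is handed in; nothing more can be done
None
```

The job is done and handed in after about 20 s of robot time, well under the 67 s limit.

- **Box:** I gripped it by its tab, set it down short of the stand and slid it in. Its centre is about 37 mm from the stand's front face, a gap of roughly 2 mm, and within 1 mm of the tray's centre line.
- **Tipping:** I lifted the handle slowly to about 0.58 rad. Both front blanks rolled over the lip into the box, one on each side of the tab.
- **Lowering:** I brought the tray down in the grip to its stop before letting go. The arm then backed clear of everything.

**Last checks:**
- The wrist view showed two blanks in the box and the other four in their rows.
- The handle top measured 143 mm over the bench, so the tray is level.
- The cork block and masking tape had not moved.

**Disagreements:**
- The side camera put the box's tab and the handle both about 5 mm nearer the robot than the wrist camera did. That is a shared offset, so it doesn't change the gap between box and stand.
- The last wrist view saw only part of the box's rim, so the final position comes from its tab and near edge.
- During the tilt, the handle's measured arc came out up to 3 mm wider than nominal, with side loads staying under 10 N.

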